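# Clamp a specimen mount in the cam fixture

### The arm

A 6-joint arm with a two-finger parallel gripper is mounted at the origin on the work surface. World frame = base frame: x ahead of the robot, y to its left, z up, the work surface at z = 0. Lengths are in m, angles in degrees, forces in N, time in s.
With the tool pointing down it reaches from about 0.3 to 0.75 m from the base axis. Payload 8.5 kg.
Tool frame: the origin (TCP) lies at the very end of the fingers, on their centre line; the grasp point (between the pads) lies 19 mm behind it (grip_depth is the distance from the TCP to the grasp point, in m); z points along the fingers, y is the direction in which the jaws open and shut (so a half turn about z gives the same grasp; the last joint's range is limited). The gripper opens to 85 mm and grips with 20 to 120 N. Pads are 22 mm wide; open, the fingers measure 114 mm over their backs; the gripper's body (76 mm by 85 mm) begins 54 mm behind the grasp point. The pads swing forward as they close: fully open they stand 13 mm farther back than shut.
Start: joints at [-83.325, 21.807, 74.336, -0, 83.858, -12.336], TCP at [0.179, -0.52, 0.201] pointing down, gripper open.
Joint ranges: [-178.18, 178.18], [-50.72, 133.34], [12.68, 142.11], [-81.47, 261.47], [9.98, 163.14], [-165.26, 165.26]. Speed limits (degrees/s): [136.94, 136.94, 180, 180, 180, 180].

### API

Orientations are given as a 3x3 rotation matrix whose columns are the frame's x, y, z axes.
In Python, from rig import observe, get_image, close_job, silhouettes, grip_depth gives the robot as it stands. The module is installed in compiled form; this text tells all that it offers.
- The arm moves only by the shell command python3 -m crank 'ROWS' [FORCE]. ROWS is a JSON object of lists of equal length, an entry for each row: "slide": the shift along the tool's x, y, z in m, a list of three; "roll": the turn about the tool's z in rad; "grip": the finger opening in m, from 0 to 0.0854. A call has exactly 8 rows; each row is the pose to reach, as a shift and turn from the pose commanded when the call began, along the tool's axes at that moment; what a row does not reach only later rows make up. A row lasts 1/10 s, in which the tool goes at most 50 mm and 8.59 degrees, less where a joint would pass 70% of its speed; a pose out of reach is approached as far as the arm can. A call with a gripper value outside its range is refused whole. The fingers move at their own pace and stop on an object; FORCE is the grip in N (left out, the last holds). Time passes only in rows, so rows that repeat a pose let the fingers close, or fill a call up. It gives the time, the measured TCP pose, the force and the opening at its end, in the units of the state.
- observe(): the state, without advancing time (a new reading comes with each control period).
- get_image(name): name is "side" or "top" or "wrist"; returns a dict with "frame" (384x512x3 uint8, red, green, blue), "fx", "fy", "cx", "cy" (pixels), "D" ([k1, k2, p1, p2, k3] as OpenCV has them; the pictures are not rectified), "xyz" and "rotation" of the camera in the world. Camera axes: x right, y down, z forward; pixel columns grow to the right and rows downward; lengths in m; the calibration is good to about 2 mm. A picture is of the moment at which its call begins. There is no depth.
- close_job(): hands the job in, once; it reports no verdict.
Trained networks look in a picture, given as the dict that the camera call returned (one of the last four; its "shot" number tells which), for a name from the list of things; names that differ only in an ending like _2 or _b are one class to them, and where a whole thing is asked for, a point or a joint stands for the part that bears it (a point fixed in the world has none). Each returns a list of dicts, best first, with "confidence" (0 to 1); they miss things now and then, are a little off and sometimes report something else, mostly with a low value. They report only what shows in the picture. A call takes as long as a camera call. They do not tell look-alikes from the thing itself.
- silhouettes(target, picture): "pixels" (384x512 bool, what is visible of it) and "box" ([centre column, centre row, width, height] in pixels, round what is visible of it).
The state is a dict: "time_s": time; "q": joint angles; "qvel": joint speeds; "joint_efforts": joint torques, N m; "position": TCP position; "tool_rot": TCP orientation; "ft_force": force on the tool from outside, world axes, zero at the start; "wrist_torque": the same for the moment, N m; "grip_width": finger opening in m.
Only numpy, scipy, OpenCV 4.12 (cv2) and the standard library are available. Lean on these libraries where they do the work, as an engineer would, in place of code of your own. Each camera call takes 0.05 s, during which the arm holds its last target.

### The job

Stand the red specimen mount in the nest of the cam fixture, between the red foot and the fixed jaw, and let go of it. Then crank clockwise (seen from above) until the follower's roller has dropped over the cam's nose and rests in its flat dwell, so that the mount stays clamped when you let go of the crank. Do not crank on up the lobe behind the flat, which would crush the mount, and leave the other things on the bench alone.

Things in the scene. Friction and masses are not known exactly. Their poses are not given: they have to be found in the camera images.
- fixture: Cam fixture: grey base plate 130 (x) by 245 (y) by 12 mm, fixed to the bench, turned by up to 0.3 rad. Origin at bench level, 7.5 mm to +y of the plate's centre; z up; y runs from the camshaft (y = -65 mm) past the follower's guide and the red foot to the fixed jaw (y = +78 mm). The clamp's parts lie on the line x = 0.
- shaft (a point): Point on the camshaft's vertical axis (fixture x 0, y -65 mm), 60 mm above the bench; axes as the fixture's. Under the crank arm sits the brass disc cam, 19 to 37 mm above the bench: base circle of 18 mm radius, a rise over 1.4 rad to a nose of 30.4 mm, a flat 29 mm from the axis (middle 0.3 rad after the nose), and 0.53 rad after its middle a lobe of 33.6 mm.
- crank (a joint): Turn of the crank, rad, growing clockwise seen from above; 0 = knob on the fixture's -y side of the shaft; starts at 0 to 0.5, stops at -0.05 and 6.1. The cam turns with it but is set on the shaft at a new, unmeasured angle each time: the flat meets the roller at a crank angle anywhere from 2.2 to 4.8. A white stripe on the cam's top points to the flat's middle.
- knob_mid (a point): Middle of the crank's yellow knob: upright, 20 mm diameter, 64 to 110 mm above the bench, spinning freely on its pin, 50 mm from the shaft's axis; axes as the crank's. The arm below is 16 mm wide, top at 54 mm. Push needed: under 3 N on the base circle, 5 to 9 N on the loaded rise; behind the nose it pulls forward, at the flat's middle it is slack, beyond it resists ever more.
- guide (a point): Top centre of the fixed aluminium guide block (44 mm wide, fixture y -8 to 22 mm, top 45 mm above the bench) of the follower, whose brass roller (radius 8 mm) rides on the cam's +y side. Let go on the loaded rise, the crank springs back; let go while the roller is on the flat (within 0.25 rad of its middle), it settles by itself at the flat's middle and stays.
- nest (a point): Middle of the nest on the base plate's top, 12 mm above the bench (fixture x 0, y 60 mm), marked by a white disc; axes as the fixture's. The gap there between the withdrawn foot and the jaw is 38 mm. The fixed aluminium jaw is 56 mm wide, its face at fixture y 78 mm, its top 44 mm above the bench.
- foot: Red clamping foot, 26 mm wide, 15 to 41 mm above the bench, 10 mm thick, sliding along the fixture's y. Origin: centre of its front (+y) face, at fixture y 40 mm when withdrawn. The cam drives it to +y through a spring of 6.5 N/mm: on the mount in the nest the flat presses with about 25 N, the nose with under 36 N; over 40 N crushes the mount.
- red_mount: The specimen mount to clamp: an upright solid steel cylinder lacquered red, 32 mm in diameter, 36 mm tall, about 200 g, with a bare steel rectangle on its top. Origin at the centre of its underside, z up. It starts standing on the bench.
- green_mount: A green lacquered mount of the same size with a copper rectangle on its top, standing on the bench; leave it alone. Origin at the centre of its underside.
- oil_bottle: Amber dropper bottle, 34 mm in diameter, 75 mm tall; leave it alone. Origin at the centre of its underside.
- dish: Shallow covered glass dish, 92 mm in diameter, 15 mm tall; leave it alone. Origin at the centre of its underside.
- slide_box: Blue and grey box of slides, 87 by 102 by 34 mm; leave it alone. Origin at the centre of its underside.
Things that resemble listed ones, but are neither listed nor needed, are in the scene too. Of the things that look like the red_mount, the smallest one is meant.

How it is judged:
By the outcome, as a careful person would: the job done as asked, in the order asked, and still so for the second after the job is handed in, with the robot touching nothing.
It also fails if it takes over 72 s, if anything falls off the work surface, if the arm or the gripper's body presses on something with over 40 N, if the wrist force passes 120 N, or if a joint passes its speed limit or range.

## Working session

There is one attempt and no reset: what is moved stays moved. The work goes in short steps, Python scripts to look and compute and a shell command to move; the robot and the scene stay as the last step left them, time stands still between calls to the robot, and variables do not carry over. Pictures are saved under pics/ and viewed, and the job is handed in when it is done.

```bash
ls; mkdir -p pics
python3 - <<'E'
from rig import *
import cv2,pickle
print(observe(), grip_depth)
for n in("side","top","wrist"):
    p=get_image(n); cv2.imwrite(f"pics/{n}0.png",p["frame"][:,:,::-1])
    pickle.dump(p,open(f"pics/{n}0.pkl","wb"))
    print(n,{k:v for k,v in p.items() if k!="frame"})
E
```

```text
pics
{'time_s': 0.0, 'q': array([-8.33248477e+01,  2.18405820e+01,  7.43844845e+01, -1.11665389e-03,
        8.38581191e+01, -1.23352056e+01]), 'qvel': array([-0.10723189, -0.00131721,  0.00020502,  0.00550614,  0.01416656,
       -0.07136651]), 'joint_efforts': array([-4.47601242e-04, -4.48469782e+01, -2.31279337e+01, -1.95428793e-04,
        4.79485287e-03,  8.98504140e-06]), 'position': array([ 0.1791142 , -0.51966257,  0.20061722]), 'tool_rot': array([[ 9.45459047e-01,  3.25740931e-01, -1.88010349e-04],
       [ 3.25740855e-01, -9.45457996e-01,  1.43976614e-03],
       [ 2.91234877e-04, -1.42248258e-03, -9.99998946e-01]]), 'ft_force': array([ 0.53085431, -1.07143211, -0.59991857]), 'wrist_torque': array([-0.00403611, -0.0319295 , -0.00399741]), 'grip_width': 0.08567449846161708} 0.0187
side {'fx': 457.9766466018903, 'fy': 457.9766466018903, 'cx': 247.89078428045542, 'cy': 191.16997223689265, 'D': array([-0.11888964,  0.        ,  0.        ,  0.        ,  0.        ]), 'xyz': array([0.39314626, 0.86973068, 0.66465665]), 'rotation': array([[-0.97405786, -0.13880506,  0.17873006],

[... 264 characters left out ...]
  ,  0.        ,  0.        ]), 'xyz': array([0.46610749, 0.04553171, 0.99477888]), 'rotation': array([[ 0.02822321, -0.99404532,  0.10524899],
       [-0.99926803, -0.03077703, -0.02271955],
       [ 0.02582351, -0.10453074, -0.99418634]]), 'shot': 2}
wrist {'fx': 299.2591846825676, 'fy': 299.2591846825676, 'cx': 254.12549935786177, 'cy': 185.97819364261423, 'D': array([-0.06560315,  0.        ,  0.        ,  0.        ,  0.        ]), 'xyz': array([ 0.24745937, -0.49594563,  0.37251557]), 'rotation': array([[ 3.25568708e-01, -9.06638795e-01, -2.68348863e-01],
       [-9.45518208e-01, -3.12354879e-01, -9.18136546e-02],
       [-5.78255381e-04,  2.83620389e-01, -9.58936463e-01]]), 'shot': 3}
```

View pics/top0.png

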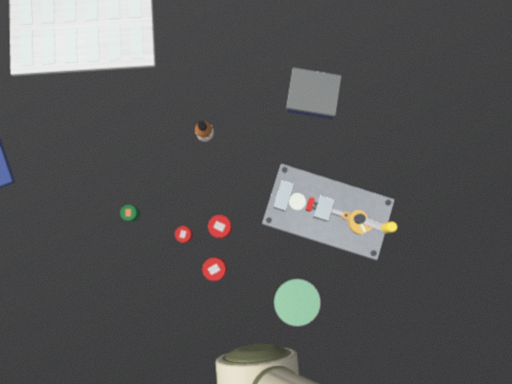

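View pics/side0.png

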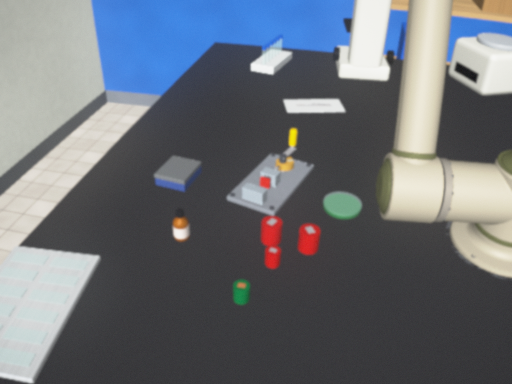

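View pics/wrist0.png

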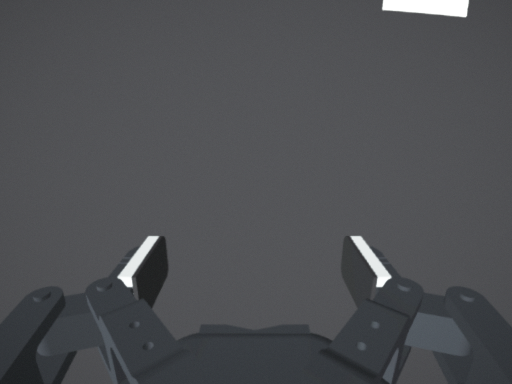

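The top picture shows the fixture with the crank at its right end (shaft ~(360,220), knob ~(389,227)) and the jaw on the left (284,195). The three red candidates are at (183,234), (219,226) and (214,269), and the one at (183,234) is the smallest. I'll enlarge it to confirm and take measurements.

```bash
cat > h.py <<'E'
import numpy as np, cv2, pickle
def ray(p,uv):
    K=np.array([[p["fx"],0,p["cx"]],[0,p["fy"],p["cy"]],[0,0,1.]])
    n=cv2.undistortPoints(np.array(uv,float).reshape(-1,1,2),K,p["D"]).reshape(-1,2)
    d=np.c_[n,np.ones(len(n))]@p["rotation"].T
    return p["xyz"],d
def at_z(p,uv,z):
    c,d=ray(p,uv); return c+d*((z-c[2])/d[:,2])[:,None]
def proj(p,X):
    K=np.array([[p["fx"],0,p["cx"]],[0,p["fy"],p["cy"]],[0,0,1.]])
    R=p["rotation"].T
    return cv2.projectPoints(np.array(X,float).reshape(-1,1,3),cv2.Rodrigues(R)[0],-R@p["xyz"],K,p["D"])[0].reshape(-1,2)
def crop(p,u0,v0,u1,v1,s,f):
    cv2.imwrite(f,cv2.resize(p["frame"][v0:v1,u0:u1,::-1],None,fx=s,fy=s,interpolation=cv2.INTER_CUBIC))
E
python3 - <<'E'
from rig import *; from h import *
p=get_image("top"); pickle.dump(p,open("pics/t1.pkl","wb"))
crop(p,100,150,400,310,2.6,"pics/t1c.png")
for n in ["red_mount","green_mount","fixture","knob_mid","foot","oil_bottle","dish","slide_box"]:
    for s in silhouettes(n,p):
        m=s["pixels"]; v,u=np.nonzero(m)
        print(n,round(s["confidence"],2),np.round(s["box"],1),m.sum(),u.mean().round(1),v.mean().round(1))
        if n=="red_mount":
            print("  top ctr z36",at_z(p,[s["box"][:2]],.036).round(4), "diam", 2*np.sqrt(m.sum()/np.pi)/p["fx"]*.96)
        if n=="fixture":
            c=cv2.findContours(m.astype(np.uint8),0,1)[0]; c=max(c,key=cv2.contourArea)
            b=cv2.boxPoints(cv2.minAreaRect(c)); print(b,at_z(p,b,.012).round(4))
E
```

```text
red_mount 0.95 [218.9 224.2  26.9  21.4] 459 219.1 225.8
  top ctr z36 [[0.5146 0.1121 0.036 ]] diam 0.0476948253442207
red_mount 0.77 [214.9 269.6  20.9  24.1] 439 214.1 268.3
  top ctr z36 [[0.4259 0.1165 0.036 ]] diam 0.04664414965793888
red_mount 0.6 [184.8 232.1  20.4  15.1] 227 183.0 233.7
  top ctr z36 [[0.4971 0.1782 0.036 ]] diam 0.03354114225685999
red_mount 0.32 [328.8 212.2 137.5  97. ] 7831 329.1 211.5
  top ctr z36 [[ 0.5448 -0.1045  0.036 ]] diam 0.19700331401449092
green_mount 0.62 [128.9 213.1  22.6  17.4] 278 129.5 212.9
fixture 0.9 [331.3 211.2 130.4  96.5] 7682 329.2 211.4
[[261.3375  223.26447]
 [280.54654 162.43576]
 [404.35764 201.534  ]
 [385.1486  262.3627 ]] [[ 0.5202  0.0283  0.012 ]
 [ 0.646  -0.0075  0.012 ]
 [ 0.5733 -0.2634  0.012 ]
 [ 0.4486 -0.2241  0.012 ]]
knob_mid 0.82 [371.9 220.5  44.9  19.2] 614 367.5 223.0
foot 0.33 [372.9 221.7  47.7  21. ] 695 367.9 223.0
oil_bottle 0.64 [203.1 134.1  12.8  23.6] 269 204.0 130.6
dish 0.55 [296.6 302.1  45.8  50.6] 1710 296.7 301.9
slide_box 0.61 [373.1 223.1  42.9  21.9] 702 368.6 223.3
slide_box 0.57 [312.4  93.5  54.5  49. ] 2106 313.2 93.2
```

View pics/t1c.png

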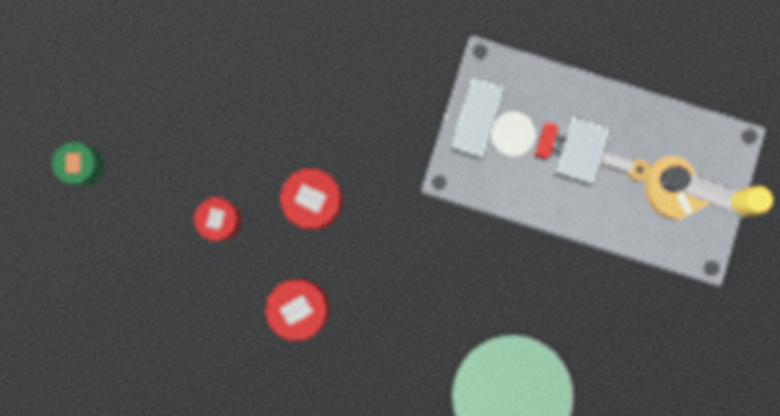

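Run:
```python
from h import *
p=pickle.load(open("pics/t1.pkl","rb")); f=p["frame"].astype(int)
g=f.min(2)
crop(p,250,150,420,270,4.6,"pics/t1d.png")
# plate mask
m=((g>110)&((f.max(2)-g)<60)).astype(np.uint8); m[:, :240]=0; m[:150]=0;m[275:]=0; m[:,410:]=0
m=cv2.morphologyEx(m,cv2.MORPH_CLOSE,np.ones((15,15)))
m=cv2.morphologyEx(m,cv2.MORPH_OPEN,np.ones((15,15)))
c=max(cv2.findContours(m,0,1)[0],key=cv2.contourArea)
b=cv2.boxPoints(cv2.minAreaRect(c)); w=at_z(p,b,.012); print(b,w.round(4),[np.linalg.norm(w[i]-w[i-1]).round(4) for i in range(4)],w.mean(0))
# white disc
d=(g>205); 
n,l,s,cc=cv2.connectedComponentsWithStats(d.astype(np.uint8))
for i in range(1,n):
    if s[i,4]>4 and s[i,0]>255: print("white",s[i],cc[i].round(1))
# red mount top
for name,mk in [("red",(f[:,:,0]>110)&(f[:,:,1]<90)),("yel",(f[:,:,0]>190)&(f[:,:,1]>170)&(f[:,:,2]<110)),("brass",(f[:,:,0]>180)&(f[:,:,2]<140)&(f[:,:,1]<175)&(f[:,:,1]>120))]:
    n,l,s,cc=cv2.connectedComponentsWithStats(mk.astype(np.uint8))
    for i in range(1,n):
        if s[i,4]>15: print(name,s[i],cc[i].round(1))
crop(p,165,215,205,255,14,"pics/t1m.png")
```

```text
[[261.00223 223.62929]
 [280.1174  162.80833]
 [395.6226  199.10997]
 [376.50742 259.9309 ]] [[ 0.5195  0.0289  0.012 ]
 [ 0.6452 -0.0066  0.012 ]
 [ 0.5778 -0.2454  0.012 ]
 [ 0.453  -0.2064  0.012 ]] [np.float64(0.2446), np.float64(0.1307), np.float64(0.2481), np.float64(0.1307)] [ 0.54886966 -0.10736673  0.012     ]
white [289 193  17  17 220] [297. 201.]
white [333 210   9   4  16] [336.9 211.7]
white [365 222  15   7  25] [371.7 224.4]
white [361 225   4   7  14] [362.7 227.5]
red [202 125   8  12  38] [205.9 131.7]
red [306 199   8  12  54] [309.7 204.4]
red [207 215  25  23 336] [218.9 225.9]
red [174 226  18  17 176] [182.6 233.9]
red [202 257  24  24 348] [213.5 268.7]
yel [382 222  15  10  69] [388.2 226.7]
brass [126 209   5   7  32] [127.8 212.1]
```

View pics/t1d.png

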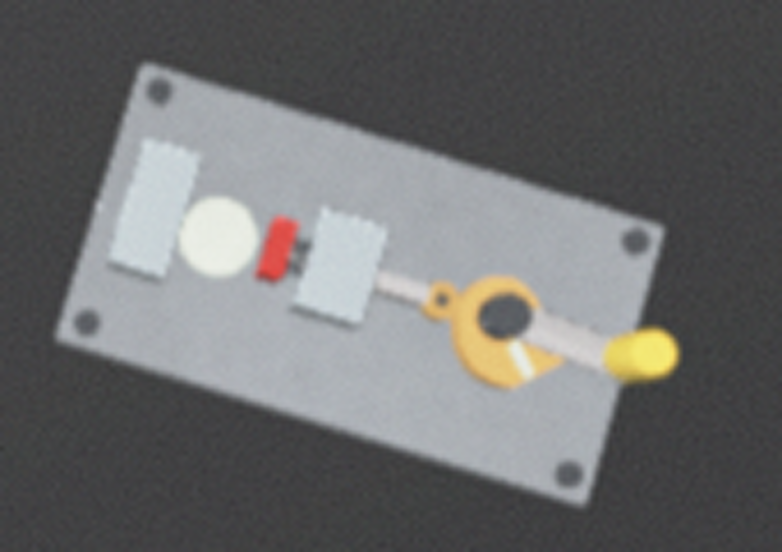

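View pics/t1m.png

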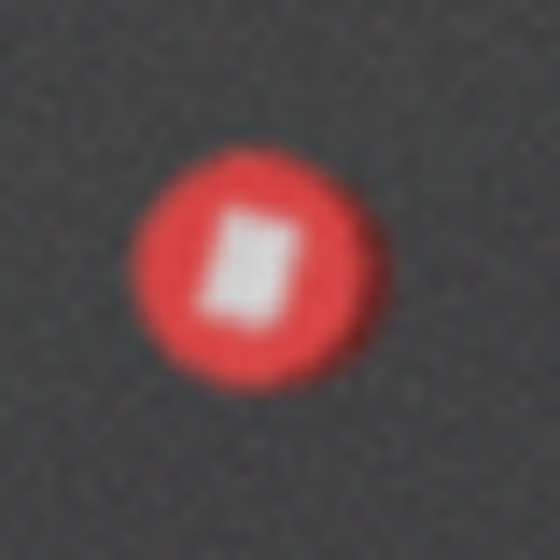

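The crop confirms that the small mount at (183,234) is red with a steel rectangle and about 32 mm across. The stripe at (363,228) points toward the bottom of the picture. Next I'll work out the fixture geometry.

```bash
python3 - <<'E'
from h import *
p=pickle.load(open("pics/t1.pkl","rb")); 
P=lambda x,y:[(x+.5)/4.6-.5+250,(y+.5)/4.6-.5+150]
# screw holes & corners in crop d
cor=at_z(p,[P(143,62),P(665,228),P(588,506),P(55,341)],.012)
hol=at_z(p,[P(159,91),P(635,241),P(569,474),P(87,323)],.012)
print(cor.round(4),[np.linalg.norm(cor[i]-cor[i-1]).round(4) for i in range(4)])
# +y direction = from right(-y) to left
for q in(cor,hol):
    d=(q[0]+q[3]-q[1]-q[2])[:2]; e=(q[0]+q[1]-q[2]-q[3])[:2]
    yawy=np.arctan2(d[1],d[0])-np.pi/2; yawx=np.arctan2(e[1],e[0]); print("yaw",yawy,yawx,"ctr",q.mean(0))
    yaw=yawy*.75+yawx*.25
    ex=np.array([np.cos(yaw),np.sin(yaw)]);ey=np.array([-ex[1],ex[0]])
    o=q.mean(0)[:2]+.0075*ey; print("origin",o,"nest",o+.06*ey,"shaft",o-.065*ey)
print("disc nest",at_z(p,[[297,201]],.012))
hub=at_z(p,[P(505,317)],.06); print("hub z60",hub)
k=at_z(p,[P(655,352)],.110); print("knob top",k)
s=at_z(p,[P(514,343),P(528,376)],.037); print("stripe",s)
sh=o-.065*ey
def ang(v): # clockwise angle from -y fixture
    x,y=v@ex,v@ey; return np.arctan2(x,y), np.hypot(x,y)   # clockwise from +y : x positive = cw
print("knob",ang(k[0,:2]-sh),"stripe in",ang(s[0,:2]-sh),"out",ang(s[1,:2]-sh), "hub off",(hub[0,:2]-sh))
f=p["frame"].astype(int); 
m=at_z(p,[P2 for P2 in [[165+(251+.5)/14-.5,215+(270+.5)/14-.5]]],.036); print("mount",m)
E
python3 - <<'E'
from h import *
p=pickle.load(open("pics/side0.pkl","rb")); print(np.hypot(0,0)); 
import os; os.chdir(".")
crop(p,220,110,330,310,3,"pics/s0c.png")
f=p["frame"].astype(int)
n,l,s,cc=cv2.connectedComponentsWithStats(((f[:,:,0]>110)&(f[:,:,1]<80)).astype(np.uint8))
for i in range(1,n):
  if s[i,4]>20: print(s[i],cc[i])
E
```

```text
[[ 0.6447 -0.0078  0.012 ]
 [ 0.5776 -0.2424  0.012 ]
 [ 0.4537 -0.2083  0.012 ]
 [ 0.5193  0.0278  0.012 ]] [np.float64(0.1304), np.float64(0.244), np.float64(0.1285), np.float64(0.245)]
yaw -0.27485965961462555 -0.2724183915013435 ctr [ 0.54880577 -0.1076746   0.012     ]
origin [ 0.55083695 -0.10045488] nest [ 0.56708641 -0.04269716] shaft [ 0.53323336 -0.16302575]
yaw -0.2752297562978654 -0.27296153663346706 ctr [ 0.54955782 -0.10750414  0.012     ]
origin [ 0.55159199 -0.10028527] nest [ 0.56786533 -0.04253426] shaft [ 0.53396254 -0.16284886]
disc nest [[ 0.56765259 -0.04294111  0.012     ]]
hub z60 [[ 0.53234366 -0.16034428  0.06      ]]
knob top [[ 0.5166055  -0.20964503  0.11      ]]
stripe [[ 0.5228745  -0.1694027   0.037     ]
 [ 0.50885269 -0.17557643  0.037     ]]
knob (np.float64(-3.0610777684730666), np.float64(0.04991141295720216)) stripe in (np.float64(-2.3792886478183104), np.float64(0.012880122370418351)) out (np.float64(-2.3145920416539845), np.float64(0.028151303360140028)) hub off [-0.00161888  0.00250458]
mount [[0.49359733 0.18264408 0.036     ]]
0.0
[261 178   8   9  64] [264.71875 181.78125]
[261 215  22  54 818] [271.26405868 241.15158924]
[297 223  24  33 552] [308.2192029  239.67934783]
```

View pics/s0c.png

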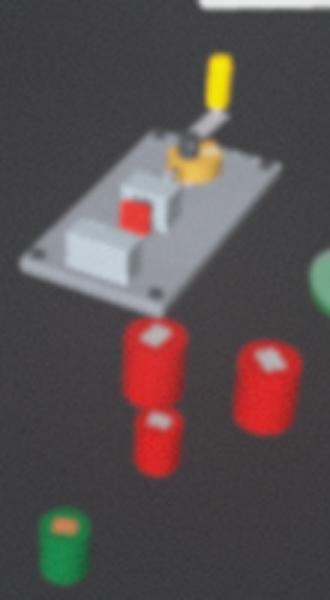

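Estimates so far:
- **Mount:** (0.494, 0.183).
- **Nest:** (0.5675, -0.0428).
- **Fixture:** yaw -0.274.
- **Shaft:** (0.5335, -0.163).
- **Crank:** about 0.08, with the flat meeting the roller at about 2.35-2.4.

I'll move toward the mount and turn the jaws onto the fixture's x.

```bash
python3 -m crank '{"slide":[[0.03,-0.032,0],[0.06,-0.064,0],[0.09,-0.096,0],[0.12,-0.128,0],[0.15,-0.16,0],[0.18,-0.192,0],[0.21,-0.224,0],[0.24,-0.256,0]],"roll":[-0.12,-0.24,-0.36,-0.48,-0.6,-0.72,-0.84,-0.965],"grip":[0.07,0.07,0.07,0.07,0.07,0.07,0.07,0.07]}' 40
cat >> h.py <<'E'
def slide(st,tgt):
    return (st["tool_rot"].T@(np.array(tgt)-st["position"])).round(4)
YAW=-0.274
EX=np.array([np.cos(YAW),np.sin(YAW),0]);EY=np.array([-EX[1],EX[0],0])
def rollto(st,ex=EX):
    y=st["tool_rot"].T@ex; return np.arctan2(-y[0],y[1])
E
python3 - <<'E'
from rig import *; from h import *
s=observe(); print(s["position"],s["tool_rot"].round(3),slide(s,[.4936,.1826,.13]),rollto(s),rollto(s,-EX))
E
```

```text
time_s: 1.4
position: [0.323, -0.1982, 0.2014]
tool_rot: [[0.266, 0.964, 0.001], [0.964, -0.266, -0.001], [-0.0, 0.001, -1.0]]
ft_force: [0.6, 0.1, 0.2]
grip_width: 0.0702
[ 0.32303719 -0.1981698   0.20144759] [[ 0.266  0.964  0.001]
 [ 0.964 -0.266 -0.001]
 [-0.     0.001 -1.   ]] [0.4125 0.063  0.0713] 0.00450133359487254 -3.1370913199949206
```

```bash
python3 -m crank '{"slide":[[0.045,0.007,0],[0.09,0.014,0],[0.135,0.021,0],[0.18,0.028,0],[0.225,0.035,0],[0.27,0.042,0],[0.315,0.049,0.01],[0.35,0.054,0.02]],"roll":[0,0,0,0,0,0,0,0],"grip":[0.07,0.07,0.07,0.07,0.07,0.07,0.07,0.07]}'
python3 - <<'E'
from rig import *; from h import *
p=get_image("wrist"); cv2.imwrite("pics/w1.png",p["frame"][:,:,::-1]); pickle.dump(p,open("pics/w1.pkl","wb"))
s=observe(); print(s["position"],slide(s,[.4936,.1826,.10]),rollto(s), proj(p,[.4936,.1826,.036]))
for q in silhouettes("red_mount",p):
    print(q["confidence"],q["box"],at_z(p,[q["box"][:2]],.018))
E
```

```text
time_s: 2.2
position: [0.4701, 0.125, 0.1811]
tool_rot: [[0.269, 0.963, 0.001], [0.963, -0.269, 0.0], [0.0, 0.001, -1.0]]
ft_force: [-0.4, -0.3, -0.8]
grip_width: 0.0698
[0.4705564  0.12800502 0.17931295] [0.0586 0.0077 0.0794] 0.003026064913174364 [[260.84792405 108.68289892]]
0.75 [261.4, 107.3, 27.5, 27.9] [[0.49480492 0.18315356 0.018     ]]
0.61 [291.9, 168.0, 42.9, 45.0] [[0.51071846 0.10835901 0.018     ]]
0.6 [221.6, 181.7, 42.4, 47.5] [[0.4280976  0.11453664 0.018     ]]
```

View pics/w1.png

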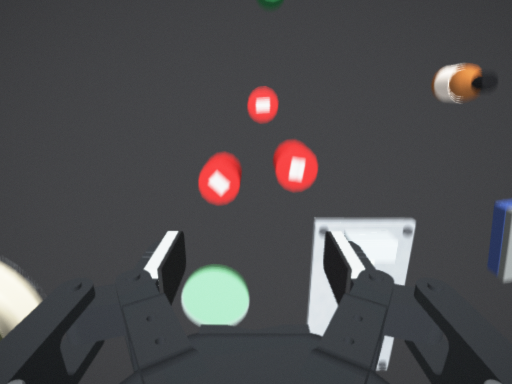

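The wrist view shows the small red mount at (263,104), ahead of the two larger ones at (220,180) and (297,167). That agrees with the first measurement to about 2 mm. I'll hover over it.

```bash
python3 -m crank '{"slide":[[0.03,0.004,0.02],[0.058,0.008,0.05],[0.058,0.008,0.08],[0.058,0.008,0.08],[0.058,0.008,0.08],[0.058,0.008,0.08],[0.058,0.008,0.08],[0.058,0.008,0.08]],"roll":[0.003,0.003,0.003,0.003,0.003,0.003,0.003,0.003],"grip":[0.07,0.07,0.07,0.07,0.07,0.07,0.07,0.07]}'
python3 - <<'E'
from rig import *; from h import *
p=get_image("wrist"); cv2.imwrite("pics/w2.png",p["frame"][:,:,::-1]); pickle.dump(p,open("pics/w2.pkl","wb"))
s=observe(); print(s["position"],slide(s,[.4936,.1826,.010]),rollto(s), proj(p,[.4936,.1826,.036]))
f=p["frame"].astype(int)
n,l,st,cc=cv2.connectedComponentsWithStats(((f[:,:,0]>110)&(f[:,:,1]<80)).astype(np.uint8))
for i in range(1,n):
  if st[i,4]>50: print(st[i],cc[i])
E
```

```text
time_s: 3.1
position: [0.4932, 0.176, 0.1023]
tool_rot: [[0.274, 0.962, 0.002], [0.962, -0.274, 0.0], [0.001, 0.002, -1.0]]
ft_force: [0.6, 0.2, 0.3]
grip_width: 0.0702
[0.493059   0.1760675  0.10206213] [ 0.0064 -0.0014  0.0921] -0.0033110290100840157 [[252.28453667 180.83364276]]
[ 234  153   40   46 1048] [253.86354962 175.34732824]
[ 268  212   55   69 2461] [292.98455912 244.62413653]
[ 180  226   51   70 2282] [207.08895706 258.68361087]
```

View pics/w2.png

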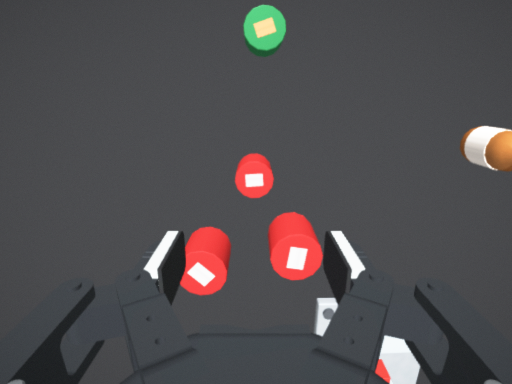

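Run:
```python
from rig import *; from h import *
p=pickle.load(open("pics/w2.pkl","rb"))
f=p["frame"].astype(int)
for n,uv,z in [("m",[254,181],.036),("b1",[296,257],.05),("b2",[203,272],.05)]: print(n,at_z(p,[uv],z))
s=observe(); m=at_z(p,[[254,181]],.036)[0]*.5+.5*np.array([.4936,.1826,.036]); m[2]=.010; print(m,slide(s,m))
for n in ("b1",[296,257]),("b2",[203,272]):
  w=at_z(p,[n[1]],.05)[0]-m; print("rel ex,ey",w@EX,w@EY)
```

```text
m [[0.49492307 0.18207378 0.036     ]]
b1 [[0.5118235  0.11200031 0.05      ]]
b2 [[0.43149593 0.11976321 0.05      ]]
[0.49426153 0.18233689 0.01      ] [ 0.0063 -0.0007  0.0921]
rel ex,ey 0.035938817217559635 -0.06296076456818447
rel ex,ey -0.043492751347191765 -0.07722284143379839
```

```bash
python3 -m crank '{"slide":[[0.006,-0.001,0.0],[0.006,-0.001,0.03],[0.006,-0.001,0.06],[0.006,-0.001,0.08],[0.006,-0.001,0.092],[0.006,-0.001,0.092],[0.006,-0.001,0.092],[0.006,-0.001,0.092]],"roll":[0,0,0,0,0,0,0,0],"grip":[0.06,0.06,0.06,0.06,0.06,0.06,0.06,0.06]}' 40
python3 - <<'E'
from rig import *; from h import *
s=observe(); print(s["position"],slide(s,[.4943,.1823,.009]),rollto(s),s["ft_force"],s["qvel"])
E
```

```text
time_s: 3.95
position: [0.4941, 0.1825, 0.0103]
tool_rot: [[0.273, 0.962, 0.002], [0.962, -0.273, 0.0], [0.001, 0.002, -1.0]]
ft_force: [0.3, 0.1, -0.9]
grip_width: 0.0601
[0.49414722 0.18246519 0.01031023] [-0.0001  0.0002  0.0013] -0.002930145915286316 [ 0.34280975  0.1402444  -0.93989747] [-0.09495414 -0.0832767   0.16888889 -0.10859875 -0.17478849 -0.08856205]
```

Positioned over the mount. I'll close and lift.

```bash
python3 -m crank '{"slide":[[0,0,0],[0,0,0],[0,0,0],[0,0,0],[0,0,0],[0,0,0],[0,0,0],[0,0,0]],"roll":[0,0,0,0,0,0,0,0],"grip":[0.028,0.028,0.028,0.028,0.028,0.028,0.028,0.028]}' 50
python3 -m crank '{"slide":[[0,0,-0.02],[0,0,-0.05],[0,0,-0.09],[0,0,-0.11],[0,0,-0.11],[0,0,-0.11],[0,0,-0.11],[0,0,-0.11]],"roll":[0,0,0,0,0,0,0,0],"grip":[0.028,0.028,0.028,0.028,0.028,0.028,0.028,0.028]}'
python3 - <<'E'
from rig import *; from h import *
s=observe(); print(s["position"],slide(s,[.5675,-.0428,.12]),rollto(s),s["ft_force"],s["grip_width"])
p=get_image("wrist"); cv2.imwrite("pics/w3.png",p["frame"][:,:,::-1])
E
```

```text
time_s: 4.75
position: [0.4934, 0.1823, 0.0092]
tool_rot: [[0.273, 0.962, -0.0], [0.962, -0.273, -0.0], [-0.0, -0.0, -1.0]]
ft_force: [-0.2, 0.7, 0.3]
grip_width: 0.0278
time_s: 5.55
position: [0.4929, 0.1822, 0.118]
tool_rot: [[0.273, 0.962, -0.002], [0.962, -0.273, -0.0], [-0.001, -0.002, -1.0]]
ft_force: [-0.4, -0.2, 0.1]
grip_width: 0.0277
[0.49291842 0.18218422 0.11804775] [-0.196   0.1333 -0.0021] -0.0030179547986576233 [-0.39781471 -0.23734132  0.12866206] 0.027728089652462
```

View pics/w3.png

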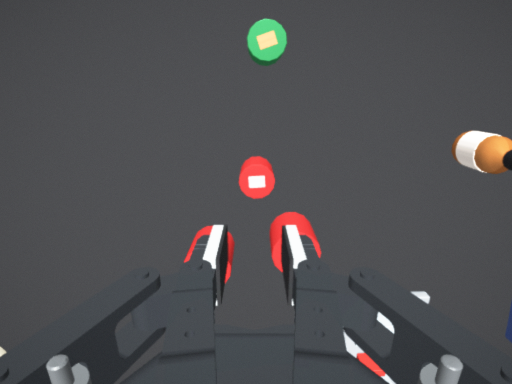

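The grip closed to 28 mm on nothing, and the mount still stands at (257,181). I need to find the position error before retrying.

Run:
```python
from rig import *; from h import *
w=get_image("wrist"); t=get_image("top"); sd=get_image("side"); s=observe()
pickle.dump((w,t,sd),open("pics/a4.pkl","wb"))
T=s["position"]
print("cam rel tool",s["tool_rot"].T@(w["xyz"]-T), (s["tool_rot"].T@w["rotation"]).round(3))
print("TCP in wrist",proj(w,T),"grasp",proj(w,T+[0,0,.0187]),"gnd",proj(w,[T[0],T[1],0.]))
print("TCP in side",proj(sd,T),"top",proj(t,T),"mount top pred side",proj(sd,[.494,.1825,.036]))
print("w m",at_z(w,[[257,181]],.036))
crop(sd,200,150,360,310,4,"pics/s4.png"); crop(t,130,170,270,290,5,"pics/t4.png")
```

```text
cam rel tool [ 7.25924154e-02 -1.13762000e-04 -1.71251143e-01] [[-0.    -0.959 -0.285]
 [ 1.    -0.    -0.001]
 [ 0.001 -0.285  0.959]]
TCP in wrist [[254.52484283 219.65059062]] grasp [[254.51655809 232.78211687]] gnd [[254.55346909 172.90383099]]
TCP in side [[274.71540896 217.26116655]] top [[176.10564434 232.47888388]] mount top pred side [[272.47410609 249.27627801]]
w m [[0.49582079 0.18328372 0.036     ]]
```

View pics/s4.png

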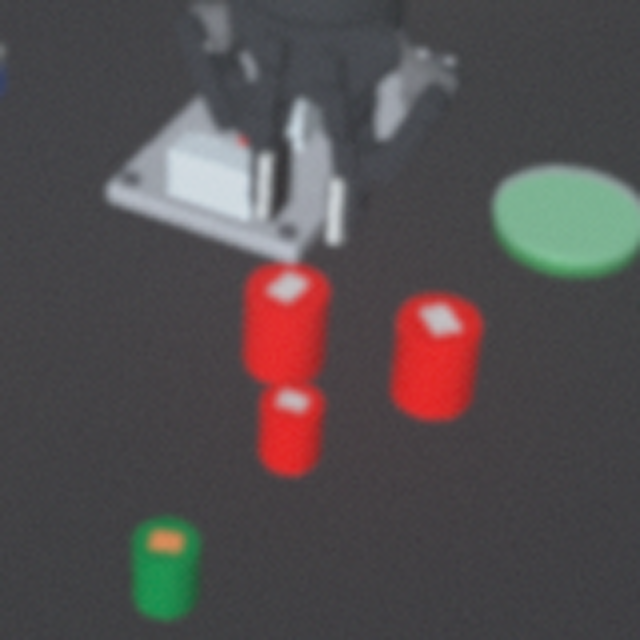

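View pics/t4.png

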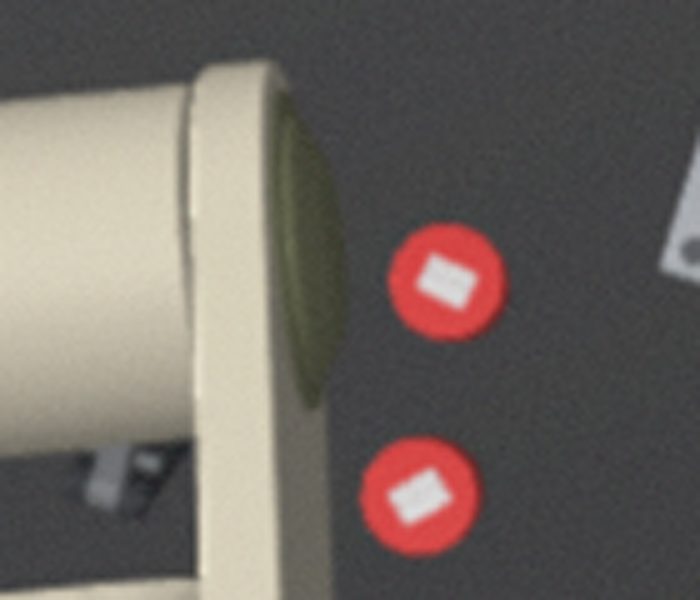

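Run:
```python
from rig import *; from h import *
from scipy.optimize import least_squares
w,t,sd=pickle.load(open("pics/a4.pkl","rb")); s=observe(); T=s["position"];R=s["tool_rot"]
crop(w,180,200,340,320,5,"pics/w4.png")
obs=[((228,225),(284,211)),((287,225),(266,204))]
for a,b in obs:
    f=lambda X:np.r_[proj(w,X)[0]-a,proj(sd,X)[0]-b]
    r=least_squares(f,T); print("tool frame",(R.T@(r.x-T)).round(4),r.x.round(4),r.fun.round(1))
for x,z in [(.011,0),(.011,-.01),(.011,-.02),(-.011,-.0)]:
    print(x,z,[ (proj(w,T+R@[x,y,z]).round(0).tolist(),proj(sd,T+R@[x,y,z]).round(0).tolist()) for y in(-.014,.014)])
```

```text
tool frame [ 0.0057 -0.0148 -0.0218] [0.4806 0.1918 0.1406] [-0.7  0.6 -3.   1.2]
tool frame [ 0.0108  0.0163 -0.0325] [0.5119 0.1882 0.1513] [-0.2  0.1 -0.8  0.1]
0.011 0 [([[231.0, 203.0]], [[279.0, 223.0]]), ([[278.0, 203.0]], [[266.0, 218.0]])]
0.011 -0.01 [([[230.0, 209.0]], [[279.0, 219.0]]), ([[279.0, 209.0]], [[266.0, 214.0]])]
0.011 -0.02 [([[229.0, 215.0]], [[279.0, 214.0]]), ([[280.0, 215.0]], [[266.0, 210.0]])]
-0.011 -0.0 [([[232.0, 236.0]], [[284.0, 216.0]]), ([[277.0, 236.0]], [[271.0, 212.0]])]
```

View pics/w4.png

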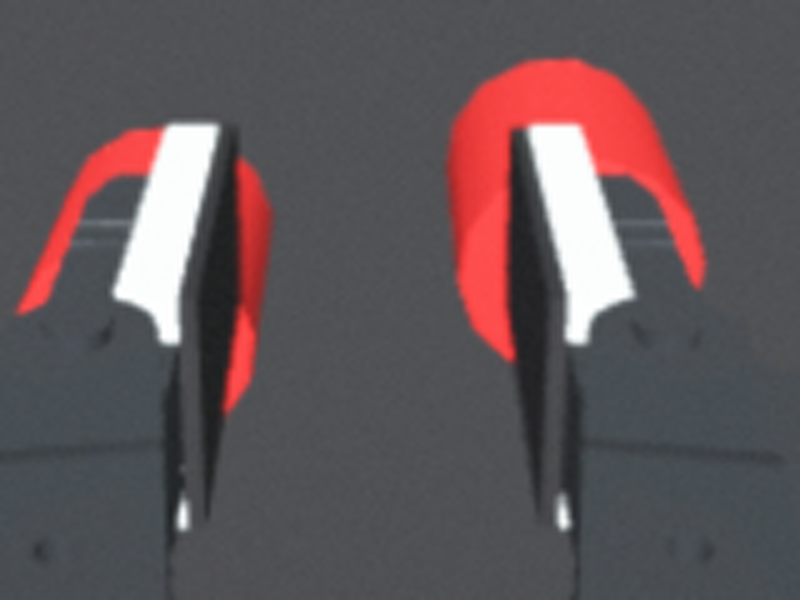

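Both wrist and side views put the finger tips about 30 mm behind the reported TCP, so the fingers closed just above the mount. The arm's height scale and its lateral position check out. I'll allow for that offset and descend carefully, watching the force.

```bash
python3 -m crank '{"slide":[[0.001,0.001,0],[0.001,0.001,0],[0.001,0.001,0.03],[0.001,0.001,0.06],[0.001,0.001,0.09],[0.001,0.001,0.11],[0.001,0.001,0.12],[0.001,0.001,0.12]],"roll":[0,0,0,0,0,0,0,0],"grip":[0.06,0.06,0.06,0.06,0.06,0.06,0.06,0.06]}' 50
python3 - <<'E'
from rig import *; from h import *
s=observe(); print(s["position"],s["ft_force"])
sd=get_image("side"); crop(sd,200,150,360,310,4,"pics/s5.png")
E
```

```text
time_s: 6.55
position: [0.4943, 0.1829, -0.0016]
tool_rot: [[0.274, 0.962, -0.002], [0.962, -0.274, -0.0], [-0.001, -0.002, -1.0]]
ft_force: [-0.6, -0.7, -0.3]
grip_width: 0.0597
[ 0.49425981  0.18289414 -0.00157389] [-0.59196994 -0.68646515 -0.32324275]
```

View pics/s5.png

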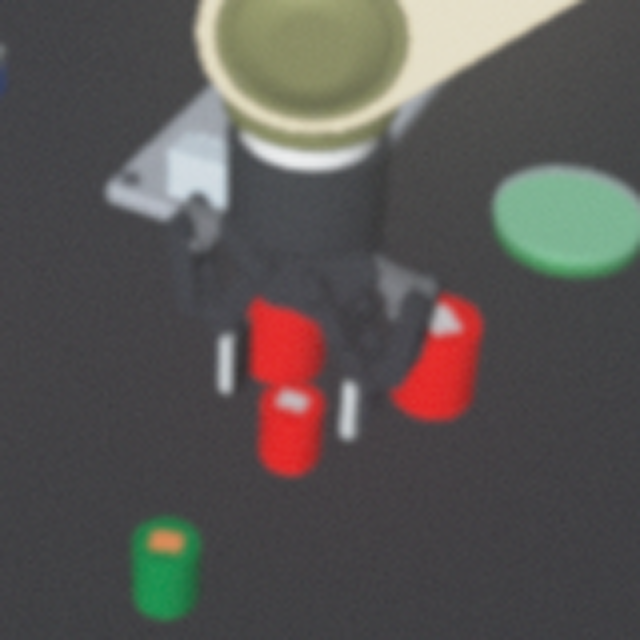

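Run:
```python
from rig import *; from h import *
w,t,sd=pickle.load(open("pics/a4.pkl","rb"))
# b1,b2 top rect centres: top px from crop t4 (off 130,170,s5), side from crop s4 (200,150,s4)
A=lambda x,y,o,s:[(x+.5)/s-.5+o[0],(y+.5)/s-.5+o[1]]
for n,a,b in [("b1",A(447,282,(130,170),5),A(288,287,(200,150),4)),("b2",A(420,496,(130,170),5),A(440,320,(200,150),4))]:
    c1,d1=ray(t,[a]);c2,d2=ray(sd,[b])
    M=np.c_[d1[0],-d2[0]]; k=np.linalg.lstsq(M,c2-c1,rcond=None)[0]
    p1=c1+k[0]*d1[0];p2=c2+k[1]*d2[0]; print(n,p1.round(4),p2.round(4), "rel",((p1+p2)/2-[.4945,.1825,0])@EX,((p1+p2)/2-[.4945,.1825,0])@EY)
```

```text
b1 [0.5104 0.1108 0.0496] [0.5099 0.1108 0.0496] rel 0.034453512617341954 -0.0648083784230622
b2 [0.4279 0.1181 0.0489] [0.4271 0.1181 0.0489] rel -0.04707462966148375 -0.0801224234175284
```

The big mounts are 50 mm tall and stay clear of the gripper body. I'll go 14 mm lower, close and check.

```bash
python3 -m crank '{"slide":[[0,0,0.007],[0,0,0.014],[0,0,0.014],[0,0,0.014],[0,0,0.014],[0,0,0.014],[0,0,0.014],[0,0,0.014]],"roll":[0,0,0,0,0,0,0,0],"grip":[0.06,0.06,0.02,0.02,0.02,0.02,0.02,0.02]}' 60
```

```text
time_s: 7.4
position: [0.4949, 0.183, -0.0143]
tool_rot: [[0.273, 0.962, 0.001], [0.962, -0.273, 0.0], [0.0, 0.001, -1.0]]
ft_force: [-0.8, -0.8, 4.4]
grip_width: 0.0301
```

```bash
python3 -m crank '{"slide":[[0,0,-0.01],[0,0,-0.03],[0,0,-0.06],[0,0,-0.09],[0,0,-0.11],[0,0,-0.12],[0,0,-0.12],[0,0,-0.12]],"roll":[0,0,0,0,0,0,0,0],"grip":[0.02,0.02,0.02,0.02,0.02,0.02,0.02,0.02]}'
python3 - <<'E'
from rig import *; from h import *
s=observe(); print(s["position"],slide(s,[.5675,-.0428,.105]),rollto(s),s["ft_force"],s["grip_width"])
p=get_image("wrist"); cv2.imwrite("pics/w6.png",p["frame"][:,:,::-1])
p=get_image("side"); crop(p,200,130,360,290,4,"pics/s6.png"); pickle.dump(p,open("pics/s6.pkl","wb"))
E
```

```text
time_s: 8.2
position: [0.4941, 0.1829, 0.1043]
tool_rot: [[0.274, 0.962, -0.002], [0.962, -0.274, -0.0], [-0.001, -0.002, -1.0]]
ft_force: [-0.8, -0.7, -3.6]
grip_width: 0.0304
[0.49407443 0.18289812 0.10432091] [-0.197   0.1324 -0.0008] -0.0030449322890666822 [-0.78912682 -0.67290954 -3.63242984] 0.03044839067950196
```

View pics/w6.png

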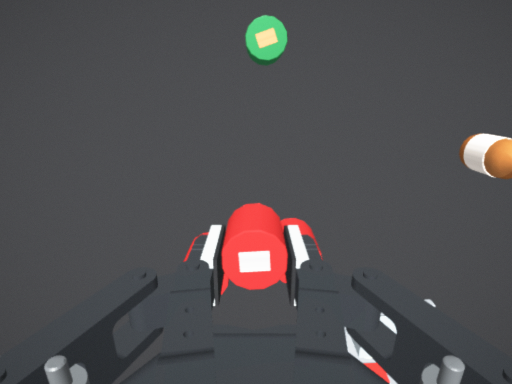

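View pics/s6.png

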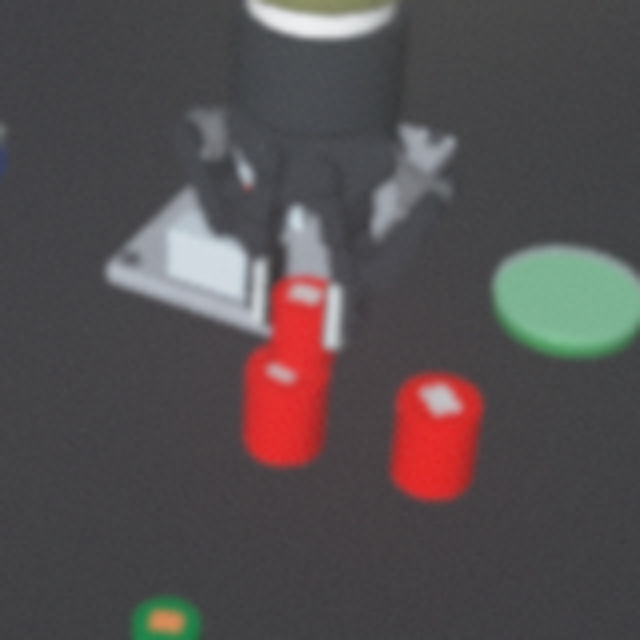

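The mount is held upright at 30 mm opening, and its bottom is about 14.5 mm above the reported TCP height. I'll carry it above the nest.

```bash
python3 -m crank '{"slide":[[-0.02,0.013,0],[-0.05,0.034,0],[-0.085,0.057,0],[-0.12,0.081,0],[-0.155,0.104,0],[-0.18,0.121,0],[-0.194,0.130,0],[-0.197,0.132,0]],"roll":[0,0,0,0,0,0,0,-0.003],"grip":[0.02,0.02,0.02,0.02,0.02,0.02,0.02,0.02]}'
python3 - <<'E'
from rig import *; from h import *
p=get_image("wrist"); cv2.imwrite("pics/w7.png",p["frame"][:,:,::-1]); pickle.dump(p,open("pics/w7.pkl","wb"))
s=observe(); print(s["position"],slide(s,[.5675,-.0428,.105]),rollto(s),s["ft_force"],s["grip_width"])
T=s["position"];R=s["tool_rot"]
print("held top pred",proj(p,T+R@[0,0,-.0505]),"nest",proj(p,[.5675,-.0428,.012]))
o=np.array([.5512,-.1004,0])
for n,a in [("jaw face top",[0,.078,.044]),("jaw L",[-.028,.078,.044]),("jaw R",[.028,.078,.044]),("plate c1",[-.065,.115,.012]),("c2",[.065,.115,.012]),("foot tops",[0,.040,.041]),("hole",[0,.022,.045])]:
    print(n,proj(p,o+EX*a[0]+EY*a[1]+[0,0,a[2]]))
p=get_image("top"); crop(p,230,130,430,290,4,"pics/t7.png")
p=get_image("side"); crop(p,210,100,370,220,5,"pics/s7.png")
E
```

```text
time_s: 9.1
position: [0.5678, -0.0438, 0.1043]
tool_rot: [[0.272, 0.962, -0.001], [0.962, -0.272, 0.0], [0.0, -0.001, -1.0]]
ft_force: [0.3, -0.1, -2.7]
grip_width: 0.0301
[ 0.56759727 -0.04302564  0.10446631] [ 0.0002 -0.0002 -0.0005] -0.0006946026563858365 [ 0.03507284 -0.35709596 -3.20708862] 0.029905260225533154
held top pred [[253.38197624 261.28903761]] nest [[253.68394592 179.05907668]]
jaw face top [[253.39304696 167.58795523]]
jaw L [[218.2020283  167.66304541]]
jaw R [[288.60165902 167.54630722]]
plate c1 [[178.61004711 117.97707843]]
c2 [[328.2912133  117.68164587]]
foot tops [[253.52507783 210.91481597]]
hole [[253.56475692 232.5055078 ]]
```

View pics/w7.png

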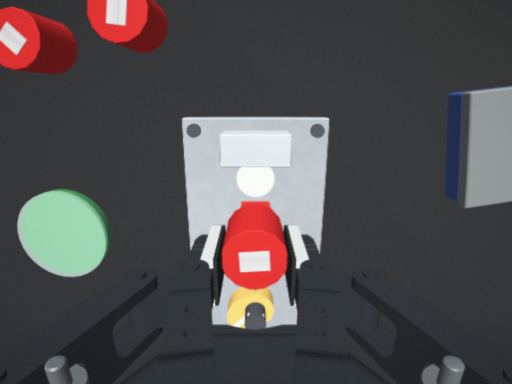

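View pics/s7.png

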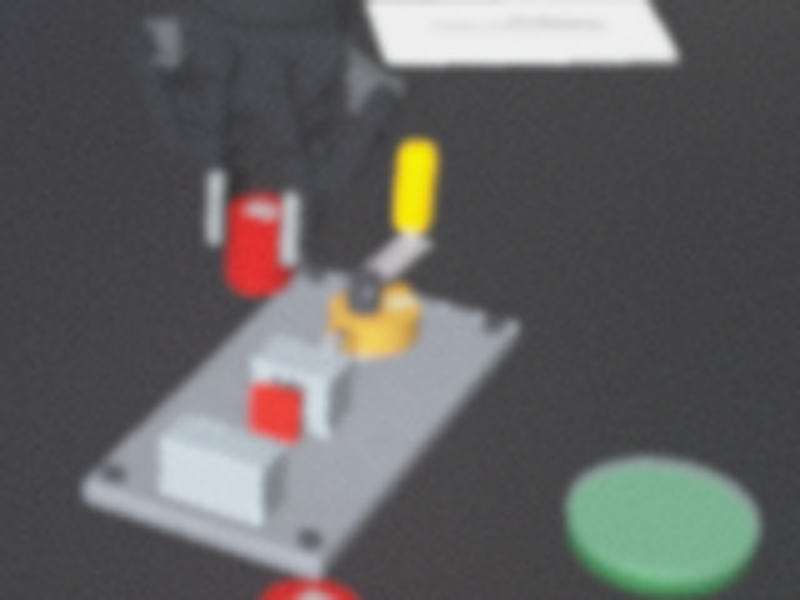

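The disc at (255,180) and the jaw corners at (220,167) and (291,167) match the predicted nest within 1-2 px. I'll lower the mount.

```bash
python3 -m crank '{"slide":[[0,0,0.02],[0,0,0.04],[0,0,0.06],[0,0,0.078],[0,0,0.09],[0,0,0.098],[0,0,0.102],[0,0,0.103]],"roll":[0,0,0,0,0,0,0,0],"grip":[0.02,0.02,0.02,0.02,0.02,0.02,0.02,0.02]}'
python3 - <<'E'
from rig import *; from h import *
p=get_image("wrist"); crop(p,150,60,360,260,3,"pics/w8.png")
p=get_image("side"); crop(p,210,120,330,220,6,"pics/s8.png")
s=observe(); print(s["position"],slide(s,[.5675,-.0428,-.002]),rollto(s),s["ft_force"],s["grip_width"])
E
```

```text
time_s: 10.05
position: [0.5679, -0.0424, 0.0023]
tool_rot: [[0.27, 0.963, 0.0], [0.963, -0.27, -0.0], [0.0, 0.0, -1.0]]
ft_force: [-0.8, 0.4, -3.0]
grip_width: 0.0301
[ 0.56804681 -0.04259927  0.00266858] [-0.0003 -0.0005  0.0047] 7.877438824452396e-05 [ 0.33541139  0.14079096 -2.63069809] 0.030055125131321005
```

View pics/s8.png

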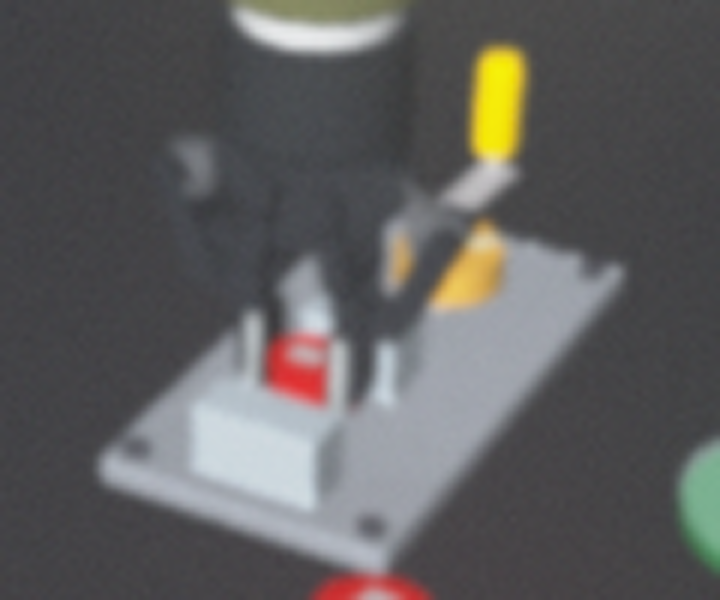

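View pics/w8.png

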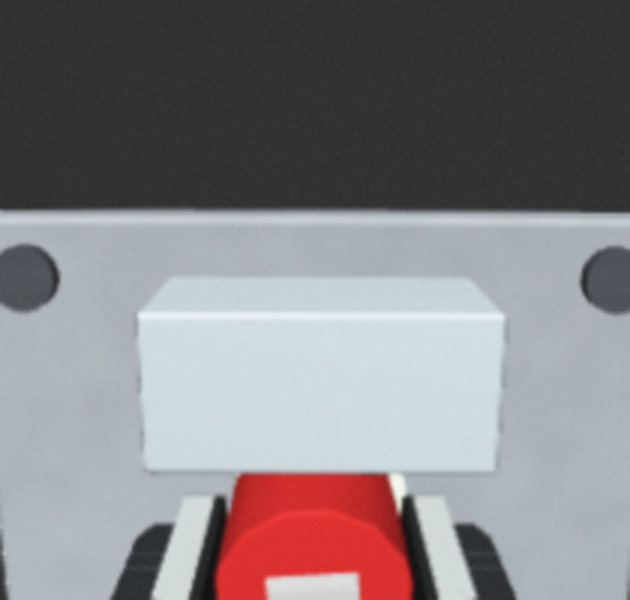

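The mount stands between the foot and the jaw without contact. I'll lower it the last few mm and look for contact.

```bash
python3 -m crank '{"slide":[[0,0.0005,0.001],[0,0.0005,0.002],[0,0.0005,0.003],[0,0.0005,0.004],[0,0.0005,0.004],[0,0.0005,0.004],[0,0.0005,0.004],[0,0.0005,0.004]],"roll":[0,0,0,0,0,0,0,0],"grip":[0.02,0.02,0.02,0.02,0.02,0.02,0.02,0.02]}'
```

```text
time_s: 10.95
position: [0.5683, -0.0427, -0.0017]
tool_rot: [[0.271, 0.963, 0.0], [0.963, -0.271, 0.0], [0.0, 0.0, -1.0]]
ft_force: [-1.4, 0.2, -3.0]
grip_width: 0.03
```

```bash
python3 -m crank '{"slide":[[0,0,0.0005],[0,0,0.001],[0,0,0.0015],[0,0,0.002],[0,0,0.0025],[0,0,0.0025],[0,0,0.0025],[0,0,0.0025]],"roll":[0,0,0,0,0,0,0,0],"grip":[0.02,0.02,0.02,0.02,0.02,0.02,0.02,0.02]}'
```

```text
time_s: 11.75
position: [0.5684, -0.0428, -0.0024]
tool_rot: [[0.27, 0.963, 0.001], [0.963, -0.27, -0.001], [-0.0, 0.001, -1.0]]
ft_force: [-6.7, 1.4, 15.7]
grip_width: 0.03
```

Contact is made at 16 N. I'll release and lift.

```bash
python3 -m crank '{"slide":[[0,0,-0.001],[0,0,-0.001],[0,0,-0.001],[0,0,-0.001],[0,0,-0.001],[0,0,-0.02],[0,0,-0.05],[0,0,-0.09]],"roll":[0,0,0,0,0,0,0,0],"grip":[0.06,0.06,0.06,0.06,0.06,0.06,0.06,0.06]}'
python3 -m crank '{"slide":[[0,0,-0.03],[-0.03,0,-0.05],[-0.06,0,-0.05],[-0.06,0,-0.05],[-0.06,0,-0.05],[-0.06,0,-0.05],[-0.06,0,-0.05],[-0.06,0,-0.05]],"roll":[0,0,0,0,0,0,0,0],"grip":[0.06,0.06,0.06,0.06,0.06,0.06,0.06,0.06]}'
python3 - <<'E'
from rig import *; from h import *
p=get_image("wrist"); cv2.imwrite("pics/w9.png",p["frame"][:,:,::-1]); pickle.dump(p,open("pics/w9.pkl","wb"))
p=get_image("side"); crop(p,210,120,330,220,6,"pics/s9.png"); pickle.dump(p,open("pics/s9.pkl","wb"))
p=get_image("top"); crop(p,230,130,430,290,4,"pics/t9.png"); pickle.dump(p,open("pics/t9.pkl","wb"))
s=observe(); print(s["position"],rollto(s),s["ft_force"],s["grip_width"])
E
```

```text
time_s: 12.55
position: [0.5673, -0.0425, 0.0854]
tool_rot: [[0.271, 0.963, -0.004], [0.963, -0.271, 0.001], [0.0, -0.004, -1.0]]
ft_force: [0.3, -0.4, 0.5]
grip_width: 0.0601
time_s: 13.35
position: [0.5521, -0.0998, 0.1355]
tool_rot: [[0.27, 0.963, -0.0], [0.963, -0.27, 0.0], [0.0, -0.0, -1.0]]
ft_force: [0.2, 0.4, 0.0]
grip_width: 0.0602
[ 0.55207461 -0.10016628  0.13562966] 0.0005090206452382841 [-0.3677033  -0.97043267  0.36320444] 0.06008828018508917
```

View pics/w9.png

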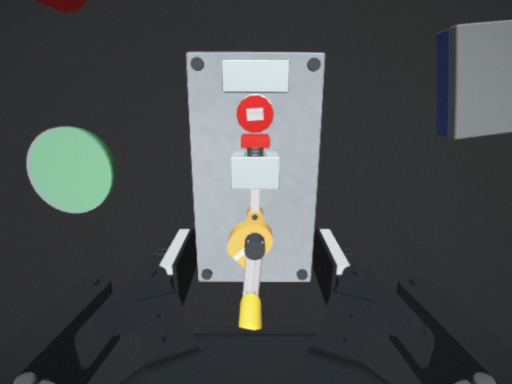

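View pics/s9.png

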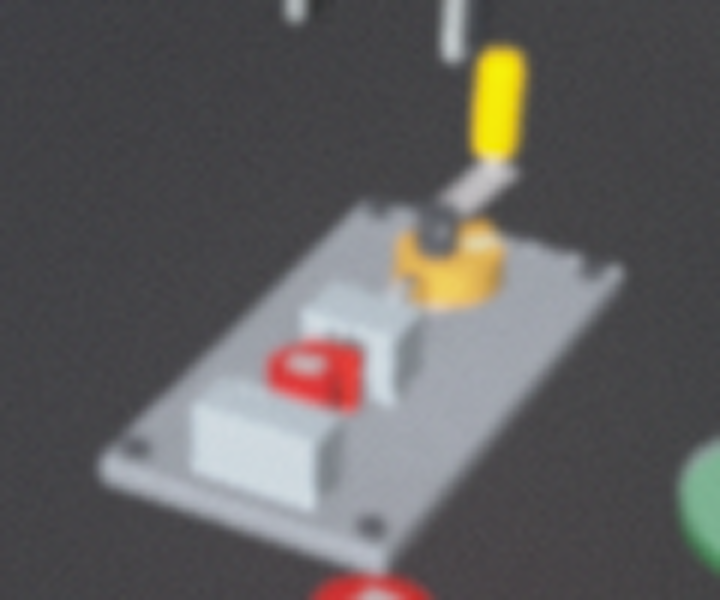

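View pics/t9.png

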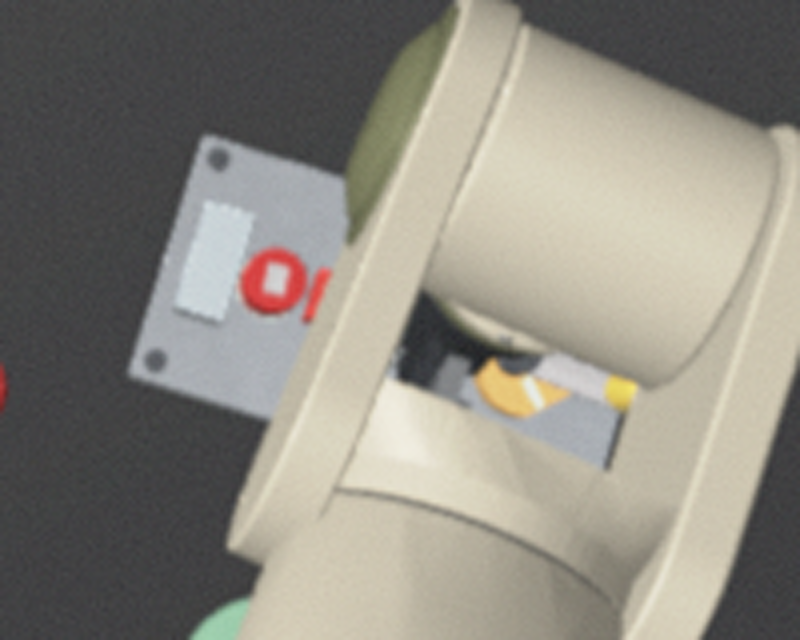

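The mount stands freely in the nest on the disc, at (255,114) in the wrist view, and the crank hasn't moved. I'll refine the stripe angle and the knob position from these pictures.

```bash
python3 - <<'E'
from h import *
p=pickle.load(open("pics/w9.pkl","rb")); crop(p,205,190,305,340,5,"pics/w9c.png")
p=pickle.load(open("pics/t9.pkl","rb")); crop(p,340,205,400,250,12,"pics/t9c.png")
p=pickle.load(open("pics/t1.pkl","rb")); crop(p,340,205,400,250,12,"pics/t1e.png")
E
python3 - <<'E'
from rig import *; print(observe()["q"].round(1))
E
```

```text
[-22.4  26.1  78.8   0.   75.2  -6.7]
```

View pics/w9c.png

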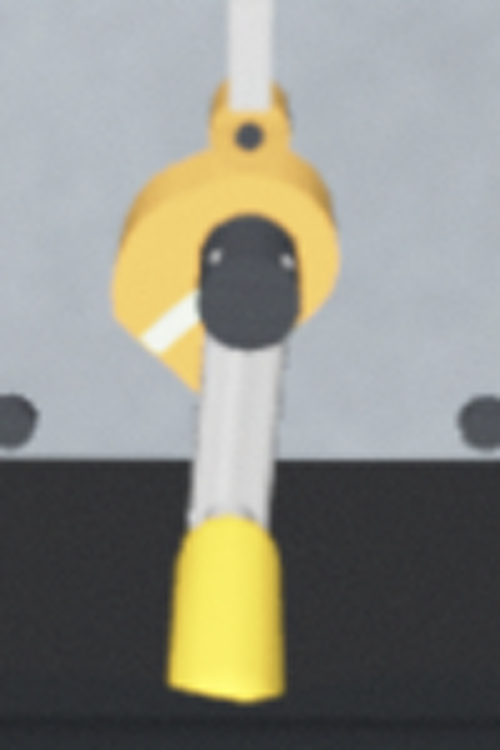

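View pics/t1e.png

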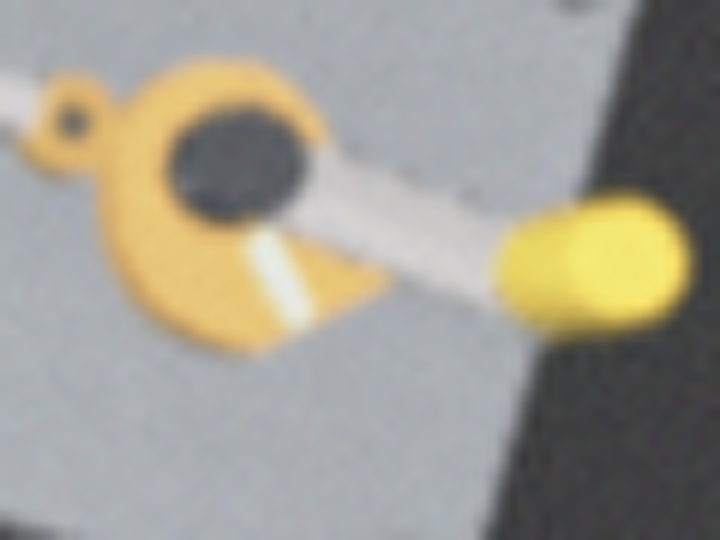

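Run:
```python
from h import *
o=np.array([.5512,-.1004,0]); 
def loc(X): d=X-o; return np.c_[d@EX,d@EY]
C=lambda x,y,u,v,s:[(x+.5)/s-.5+u,(y+.5)/s-.5+v]
for f,st,nose,lobe,kn,rol,disc in [("w9",[(197,305),(152,345)],(112,300),(197,392),(228,695),(249,135),None),("t1",[(262,238),(303,322)],(258,352),(392,285),(628,248),(72,121),None)]:
    p=pickle.load(open(f"pics/{f}.pkl","rb"))
    a=(205,190,5) if f=="w9" else (340,205,12)
    sh=np.array([0,-.065])
    for n,pts,z in [("stripe",st,.037),("nose",[nose],.037),("lobe",[lobe],.037),("knobtop",[kn],.110),("roller",[rol],.037)]:
        q=loc(at_z(p,[C(*x,*a) for x in pts],z))-sh
        print(f,n,(q*1000).round(1).tolist(),"cw from +y",np.arctan2(q[:,0],q[:,1]).round(3),"dir",(np.arctan2(*(q[-1]-q[0])).round(3) if len(q)>1 else ""))
```

```text
w9 stripe [[-9.5, -9.8], [-18.8, -19.0]] cw from +y [-2.373 -2.362] dir -2.351
w9 nose [[-26.6, -8.7]] cw from +y [-1.887] dir 
w9 lobe [[-9.7, -29.9]] cw from +y [-2.829] dir 
w9 knobtop [[-2.4, -41.4]] cw from +y [-3.083] dir 
w9 roller [[1.0, 27.2]] cw from +y [0.036] dir 
t1 stripe [[-9.0, -9.3], [-20.2, -19.6]] cw from +y [-2.372 -2.34 ] dir -2.314
t1 nose [[-27.2, -13.8]] cw from +y [-2.042] dir 
t1 lobe [[-10.0, -32.0]] cw from +y [-2.84] dir 
t1 knobtop [[-2.2, -48.8]] cw from +y [-3.097] dir 
t1 roller [[0.2, 26.3]] cw from +y [0.007] dir
```

Two views agree: the stripe is at -2.35 rad from the roller and the crank is at about 0.06, so I need about 2.35 rad of turn, ending near 2.41. The nose at -2.04 and the lobe at -2.84 agree with that. I'll move over the knob and turn the jaws along the fixture's y.

```bash
python3 -m crank '{"slide":[[-0.01,0,0],[-0.03,-0.001,0],[-0.05,-0.002,0],[-0.07,-0.003,0],[-0.09,-0.004,0],[-0.105,-0.004,0],[-0.115,-0.004,0],[-0.115,-0.004,0]],"roll":[0.14,0.28,0.42,0.56,0.7,0.84,0.98,1.12],"grip":[0.06,0.06,0.06,0.06,0.06,0.06,0.06,0.06]}' 40
python3 -m crank '{"slide":[[0,0,0],[0,0,0],[0,0,0],[0,0,0],[0,0,0],[0,0,0],[0,0,0],[0,0,0]],"roll":[0.13,0.26,0.39,0.451,0.451,0.451,0.451,0.451],"grip":[0.06,0.06,0.06,0.06,0.06,0.06,0.06,0.06]}'
python3 - <<'E'
from rig import *; from h import *
p=get_image("wrist"); cv2.imwrite("pics/w10.png",p["frame"][:,:,::-1]); pickle.dump(p,open("pics/w10.pkl","wb"))
s=observe(); T=s["position"]; print(T,s["tool_rot"].round(3),s["q"].round(1),rollto(s,-EY),slide(s,[.5172,-.2103,.045]))
print("knob pred",proj(p,[.5172,-.2103,.11]),"tcp line",proj(p,[T[0],T[1],.11]))
p=get_image("side"); crop(p,210,60,370,220,4,"pics/s10.png")
E
```

```text
time_s: 14.3
position: [0.5168, -0.2113, 0.1357]
tool_rot: [[0.986, 0.169, -0.0], [0.169, -0.986, -0.0], [-0.0, 0.0, -1.0]]
ft_force: [0.7, 0.3, 0.3]
grip_width: 0.0601
time_s: 15.1
position: [0.5171, -0.2101, 0.1357]
tool_rot: [[0.963, -0.27, -0.0], [-0.27, -0.963, 0.0], [-0.0, -0.0, -1.0]]
ft_force: [-0.7, 0.0, 0.8]
grip_width: 0.0599
[ 0.51704664 -0.21013937  0.13572075] [[ 0.963 -0.27   0.   ]
 [-0.27  -0.963 -0.   ]
 [ 0.     0.    -1.   ]] [-34.3  25.8  79.3   0.   75.   71.4] 0.0004004186246528378 [0.0002 0.0001 0.0907]
knob pred [[254.82009426 204.49102757]] tcp line [[254.65850925 204.74733133]]
```

View pics/w10.png

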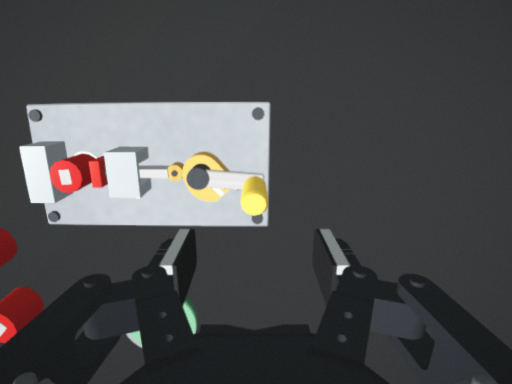

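View pics/s10.png

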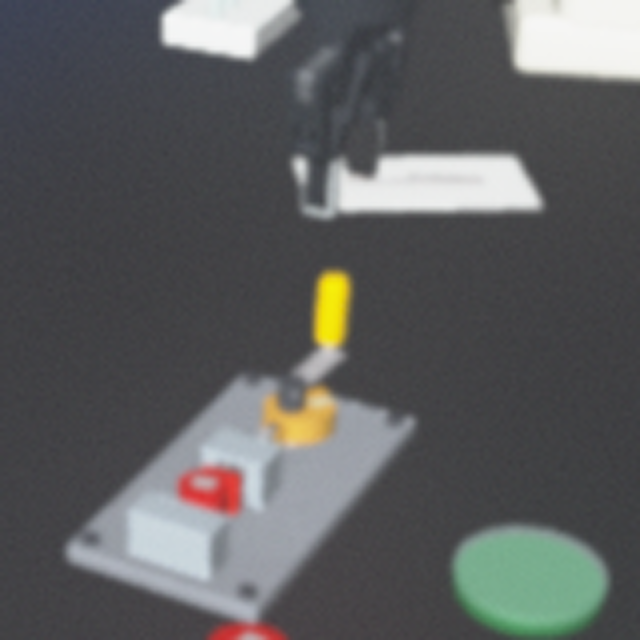

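The knob's top at (254,204) is exactly on the TCP line. I'll descend and grip it.

```bash
python3 -m crank '{"slide":[[0,0,0.03],[0,0,0.06],[0,0,0.08],[0,0,0.09],[0,0,0.09],[0,0,0.09],[0,0,0.09],[0,0,0.09]],"roll":[0,0,0,0,0,0,0,0],"grip":[0.06,0.06,0.06,0.06,0.012,0.012,0.012,0.012]}' 40
python3 -m crank '{"slide":[[0,0,0],[0,0,0],[0,0,0],[0,0,0],[0,0,0],[0,0,0],[0,0,0],[0,0,0]],"roll":[0,0,0,0,0,0,0,0],"grip":[0.012,0.012,0.012,0.012,0.012,0.012,0.012,0.012]}'
python3 - <<'E'
from rig import *; from h import *
s=observe(); T=s["position"]; print(T,s["ft_force"],s["grip_width"])
p=get_image("side"); crop(p,210,60,370,220,4,"pics/s11.png")
p=get_image("wrist"); cv2.imwrite("pics/w11.png",p["frame"][:,:,::-1])
E
```

```text
time_s: 16.0
position: [0.5177, -0.2104, 0.047]
tool_rot: [[0.963, -0.271, 0.002], [-0.271, -0.963, -0.001], [0.002, 0.001, -1.0]]
ft_force: [0.6, 0.4, 5.2]
grip_width: 0.0191
time_s: 16.8
position: [0.5177, -0.2104, 0.0469]
tool_rot: [[0.963, -0.271, 0.002], [-0.271, -0.963, -0.001], [0.002, 0.001, -1.0]]
ft_force: [-1.5, 0.9, 6.0]
grip_width: 0.0186
[ 0.51771309 -0.21042315  0.04694608] [-1.47530516  0.88409898  6.04114511] 0.01864257374768194
```

View pics/s11.png

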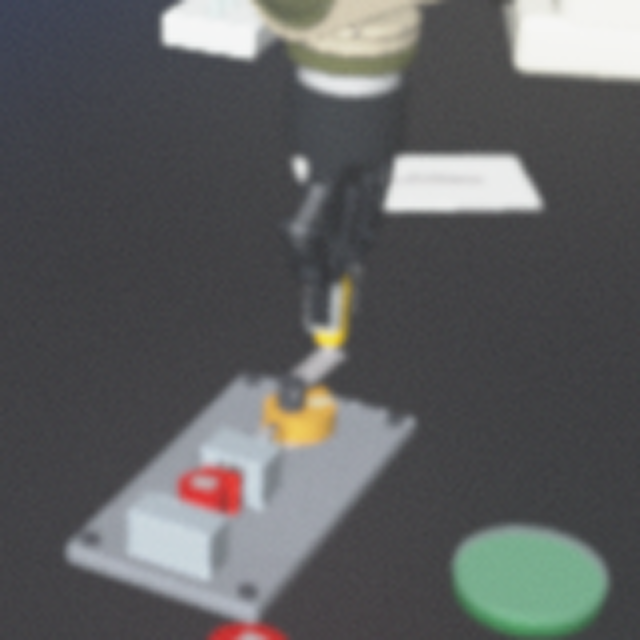

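View pics/w11.png

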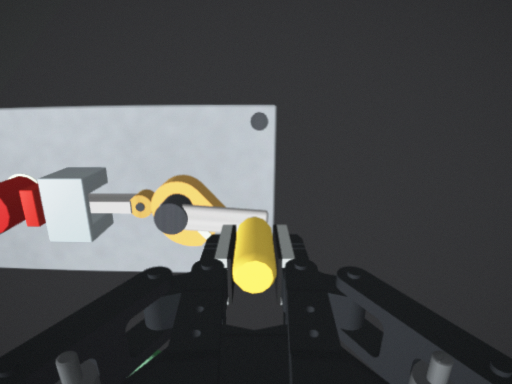

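The knob is held at 18.6 mm opening and the crank reads about 0.05. I'll work out the circle's steps.

Run:
```python
import numpy as np
def seg(a,b,n=8):
    th=np.linspace(a,b,n+1)
    for t in th[1:]: print(round(t,3),[round(float(-.05*(np.sin(t)-np.sin(a))),4),round(float(.05*(np.cos(t)-np.cos(a))),4)])
for a,b in[(.05,.75),(.75,1.45),(1.45,2.05),(2.05,2.40)]: print(a,b);seg(a,b)
```

```text
0.05 0.75
0.138 [-0.0044, -0.0004]
0.225 [-0.0087, -0.0012]
0.312 [-0.0129, -0.0024]
0.4 [-0.017, -0.0039]
0.488 [-0.0209, -0.0058]
0.575 [-0.0247, -0.008]
0.662 [-0.0283, -0.0105]
0.75 [-0.0316, -0.0134]
0.75 1.45
0.838 [-0.0031, -0.0031]
0.925 [-0.0058, -0.0065]
1.012 [-0.0083, -0.0101]
1.1 [-0.0105, -0.0139]
1.188 [-0.0123, -0.0179]
1.275 [-0.0137, -0.022]
1.362 [-0.0148, -0.0262]
1.45 [-0.0156, -0.0306]
1.45 2.05
1.525 [-0.0003, -0.0037]
1.6 [-0.0003, -0.0075]
1.675 [-0.0001, -0.0112]
1.75 [0.0004, -0.0149]
1.825 [0.0012, -0.0186]
1.9 [0.0023, -0.0222]
1.975 [0.0037, -0.0257]
2.05 [0.0053, -0.0291]
2.05 2.4
2.094 [0.0011, -0.0019]
2.137 [0.0022, -0.0038]
2.181 [0.0034, -0.0056]
2.225 [0.0047, -0.0074]
2.269 [0.0061, -0.0091]
2.312 [0.0075, -0.0107]
2.356 [0.009, -0.0123]
2.4 [0.0106, -0.0138]
```

```bash
python3 -m crank '{"slide":[[-0.0044,-0.0004,0],[-0.0086,-0.0011,0],[-0.0128,-0.0023,0],[-0.0167,-0.0038,0],[-0.0205,-0.0057,0],[-0.0241,-0.008,0],[-0.0284,-0.0106,0],[-0.0316,-0.0134,0]],"roll":[0,0,0,0,0,0,0,0],"grip":[0.012,0.012,0.012,0.012,0.012,0.012,0.012,0.012]}'
python3 - <<'E'
from rig import *; from h import *
s=observe(); T=s["position"]; d=T-np.array([.5336,-.163,0]); x,y=d@EX,d@EY
print("th",np.arctan2(-x,-y),"r",np.hypot(x,y),"f fixture",s["ft_force"]@EX,s["ft_force"]@EY,s["ft_force"][2],s["grip_width"])
E
```

```text
time_s: 17.7
position: [0.4919, -0.1891, 0.047]
tool_rot: [[0.963, -0.271, 0.005], [-0.271, -0.963, -0.002], [0.005, 0.0, -1.0]]
ft_force: [5.8, 1.1, 3.6]
grip_width: 0.019
th 0.738098925562376 r 0.04919369510916489 f fixture 5.246536042677125 2.6439487290832893 3.5636933696921416 0.019028971888226453
```

```bash
python3 -m crank '{"slide":[[-0.0031,-0.0031,0],[-0.0058,-0.0065,0],[-0.0083,-0.0101,0],[-0.0105,-0.0139,0],[-0.0123,-0.0179,0],[-0.0137,-0.022,0],[-0.0148,-0.0262,0],[-0.0156,-0.0306,0]],"roll":[0,0,0,0,0,0,0,0],"grip":[0.012,0.012,0.012,0.012,0.012,0.012,0.012,0.012]}' 60
python3 - <<'E'
from rig import *; from h import *
s=observe(); T=s["position"]; d=T-np.array([.5336,-.163,0]); x,y=d@EX,d@EY
print("th",np.arctan2(-x,-y),"r",np.hypot(x,y),"f fixture",s["ft_force"]@EX,s["ft_force"]@EY,s["ft_force"][2],s["grip_width"])
p=get_image("wrist"); cv2.imwrite("pics/w12.png",p["frame"][:,:,::-1]);pickle.dump(p,open("pics/w12.pkl","wb"))
E
```

```text
time_s: 18.5
position: [0.4854, -0.1563, 0.047]
tool_rot: [[0.963, -0.271, 0.005], [-0.271, -0.963, -0.004], [0.006, 0.002, -1.0]]
ft_force: [5.6, -3.5, 4.2]
grip_width: 0.0186
th 1.4341510296516193 r 0.048637162562024897 f fixture 6.314381008365368 -1.8286573359604128 4.22252517995611 0.018626840039627876
```

View pics/w12.png

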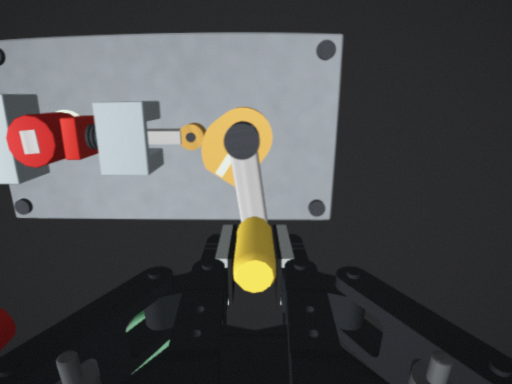

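The stripe is coming round as expected, its outer end now at (222,175), and the forces are small. I'll go on to 2.05.

```bash
python3 -m crank '{"slide":[[0,-0.0037,0],[0,-0.0075,0],[0.0002,-0.0112,0],[0.0007,-0.0149,0],[0.0015,-0.0186,0],[0.0026,-0.0222,0],[0.004,-0.0257,0],[0.0056,-0.0291,0]],"roll":[0,0,0,0,0,0,0,0],"grip":[0.012,0.012,0.012,0.012,0.012,0.012,0.012,0.012]}' 60
python3 - <<'E'
from rig import *; from h import *
s=observe(); T=s["position"]; d=T-np.array([.5336,-.163,0]); x,y=d@EX,d@EY
print("th",np.arctan2(-x,-y),"r",np.hypot(x,y),"f fixture",s["ft_force"]@EX,s["ft_force"]@EY,s["ft_force"][2],s["grip_width"])
p=get_image("wrist"); crop(p,150,40,350,200,4,"pics/w13.png");pickle.dump(p,open("pics/w13.pkl","wb"))
o=np.array([.5512,-.1004,0])
print(proj(p,[o-.065*EY+[0,0,.037],o-.036*EY+[0,0,.037]]))
E
```

```text
time_s: 19.35
position: [0.4972, -0.1306, 0.047]
tool_rot: [[0.963, -0.27, 0.001], [-0.27, -0.963, -0.005], [0.003, 0.004, -1.0]]
ft_force: [-4.9, -10.2, 7.5]
grip_width: 0.0184
th 2.0247106627752505 r 0.04871124125298694 f fixture -1.9970301557303503 -11.145229834853055 7.5125036926807365 0.018415900609033378
[[289.56809816 146.06567619]
 [242.12034541 146.06519699]]
```

View pics/w13.png

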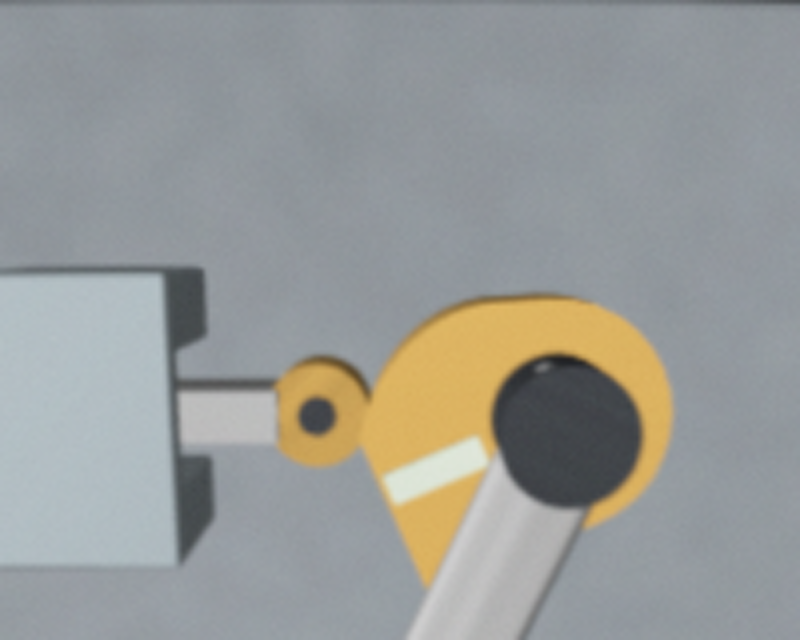

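The roller is at the nose and the stripe is still about 0.4 rad short of it, which agrees with a target near 2.4. I'll crank on to 2.40.

```bash
python3 -m crank '{"slide":[[0.0011,-0.0019,0],[0.0022,-0.0038,0],[0.0034,-0.0056,0],[0.0047,-0.0074,0],[0.0061,-0.0091,0],[0.0075,-0.0107,0],[0.009,-0.0123,0],[0.0106,-0.0138,0]],"roll":[0,0,0,0,0,0,0,0],"grip":[0.012,0.012,0.012,0.012,0.012,0.012,0.012,0.012]}' 60
python3 - <<'E'
from rig import *; from h import *
s=observe(); T=s["position"]; d=T-np.array([.5336,-.163,0]); x,y=d@EX,d@EY
print("th",np.arctan2(-x,-y),"r",np.hypot(x,y),"f fixture",s["ft_force"]@EX,s["ft_force"]@EY,s["ft_force"][2],s["grip_width"])
p=get_image("wrist"); crop(p,150,40,350,200,4,"pics/w14.png");pickle.dump(p,open("pics/w14.pkl","wb"))
o=np.array([.5512,-.1004,0])
a=at_z(p,[[(388+.5)/4-.5+150,0+40]],.037)
E
```

```text
time_s: 20.2
position: [0.5118, -0.1192, 0.047]
tool_rot: [[0.963, -0.271, 0.003], [-0.271, -0.963, -0.003], [0.004, 0.002, -1.0]]
ft_force: [-0.2, -4.4, 7.4]
grip_width: 0.0187
th 2.405827364464803 r 0.048960207155832484 f fixture 0.9811901684412435 -4.257838491733784 7.4411350181129965 0.018672497146319238
```

View pics/w14.png

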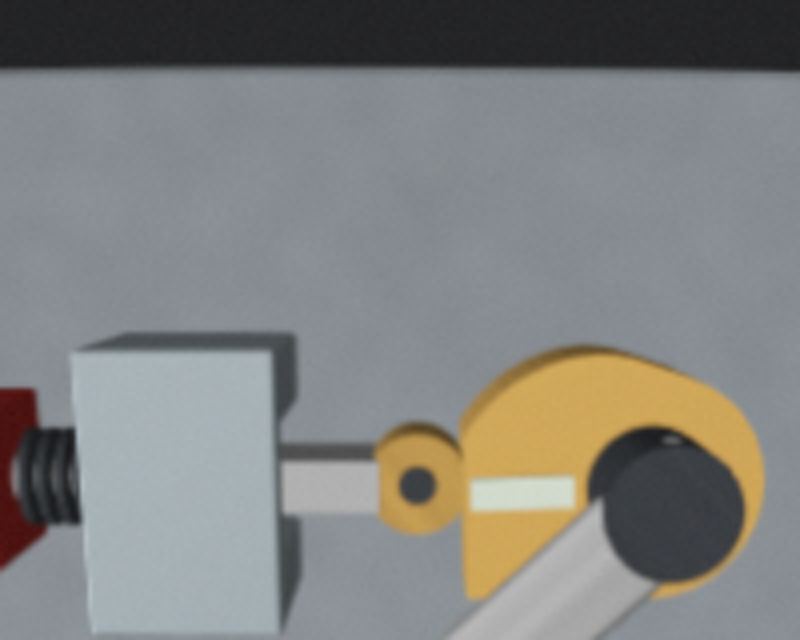

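The stripe points straight at the roller and the flat lies against it. I'll let go and rise.

```bash
python3 -m crank '{"slide":[[0,0,0],[0,0,0],[0,0,0],[0,0,0],[0,0,0],[0,0,-0.02],[0,0,-0.05],[0,0,-0.09]],"roll":[0,0,0,0,0,0,0,0],"grip":[0.05,0.05,0.05,0.05,0.05,0.05,0.05,0.05]}' 
python3 -m crank '{"slide":[[0,0,-0.03],[-0.03,0,-0.06],[-0.06,0,-0.06],[-0.06,0,-0.06],[-0.06,0,-0.06],[-0.06,0,-0.06],[-0.06,0,-0.06],[-0.06,0,-0.06]],"roll":[0,0,0,0,0,0,0,0],"grip":[0.05,0.05,0.05,0.05,0.05,0.05,0.05,0.05]}'
python3 - <<'E'
from rig import *; from h import *
s=observe(); print(s["position"],s["ft_force"])
p=get_image("wrist"); cv2.imwrite("pics/w15.png",p["frame"][:,:,::-1]);pickle.dump(p,open("pics/w15.pkl","wb"))
p=get_image("side"); crop(p,150,90,390,310,3,"pics/s15.png")
E
```

```text
time_s: 21.05
position: [0.5099, -0.1177, 0.1356]
tool_rot: [[0.963, -0.271, -0.003], [-0.271, -0.963, 0.002], [-0.004, -0.001, -1.0]]
ft_force: [-0.7, 0.3, 0.8]
grip_width: 0.05
time_s: 21.85
position: [0.4534, -0.102, 0.1953]
tool_rot: [[0.963, -0.271, -0.001], [-0.271, -0.963, 0.0], [-0.001, -0.0, -1.0]]
ft_force: [0.2, -0.1, 0.3]
grip_width: 0.0497
[ 0.45336559 -0.10199275  0.19526704] [ 0.16118212 -0.07868724  0.26354597]
```

View pics/w15.png

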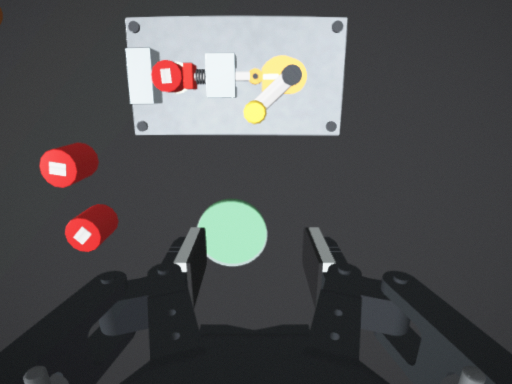

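View pics/s15.png

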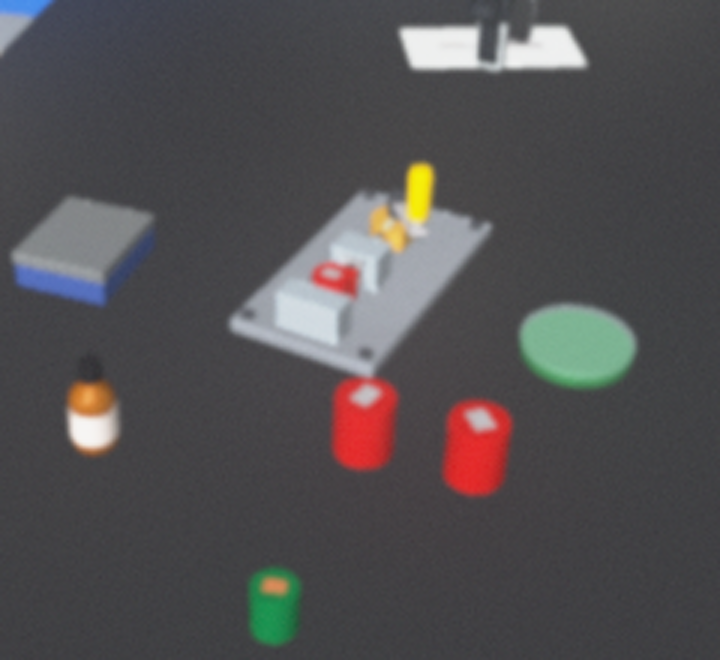

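The foot bears on the mount at (190,76), the mount is against the jaw, and the crank stayed put. One more check after a pause, then I'll hand in.

```bash
python3 -m crank '{"slide":[[0,0,0],[0,0,0],[0,0,0],[0,0,0],[0,0,0],[0,0,0],[0,0,0],[0,0,0]],"roll":[0,0,0,0,0,0,0,0],"grip":[0.05,0.05,0.05,0.05,0.05,0.05,0.05,0.05]}'
python3 - <<'E'
from rig import *; from h import *
p=get_image("wrist"); crop(p,115,10,355,145,3.3,"pics/w16.png")
q=pickle.load(open("pics/w15.pkl","rb")); print(abs(p["frame"].astype(int)-q["frame"])[10:145,115:355].mean())
o=np.array([.5512,-.1004,0]); k=at_z(p,[[255,112]],.110)[0]-(o-.065*EY); print("crank",np.arctan2(-(k@EX),-(k@EY)),np.hypot(k@EX,k@EY))
E
```

```text
time_s: 22.75
position: [0.453, -0.1018, 0.1957]
tool_rot: [[0.963, -0.271, -0.0], [-0.271, -0.963, 0.0], [-0.0, -0.0, -1.0]]
ft_force: [-0.7, -0.8, 0.5]
grip_width: 0.0496
1.9026543209876543
crank 2.4013397111941845 0.04955345895187328
```

View pics/w16.png

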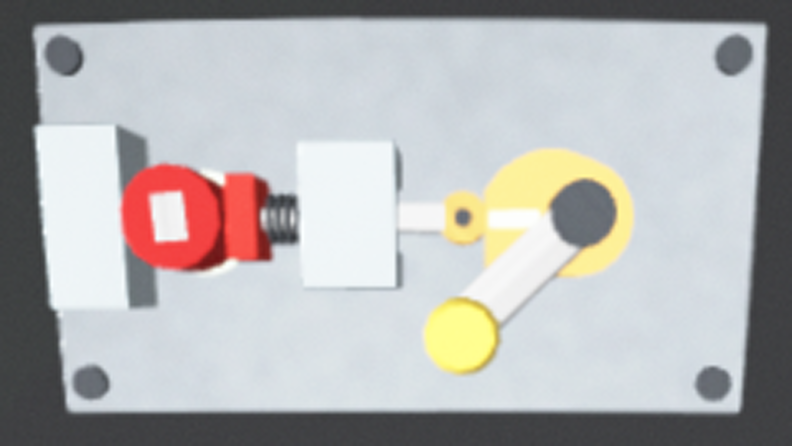

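The mount is clamped between the foot and the jaw, the stripe points at the roller, and the crank stays at 2.40 with nothing touching it.

```bash
python3 -c "
from rig import *
print(close_job())"
```

```text
the job is handed in; nothing more can be done
None
```

I stood the smallest red mount in the nest, let go of it, then cranked clockwise from about 0.05 to 2.40 rad and released the knob. I handed the job in at about 23 s of the 72 s allowed.

**Last checks:** about 1.5 s after release the crank still stood at 2.40 rad. The cam's white stripe pointed at the roller, and the foot was pressing the upright mount against the jaw. The other things on the bench looked undisturbed in the last side picture. I did not measure the clamping force.

**What disagreed:** both cameras showed the finger tips about 30 mm farther back than the reported TCP. Because of that, the first grasp closed on air above the mount and touched nothing. I allowed for the offset from then on. The largest contact force I read was about 17 N, when I set the mount down on the plate.

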